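Set up a manifold block under the inspection magnifier

ROBOT

A 7-joint arm with a two-finger parallel gripper is mounted at the origin on the work surface. World frame = base frame: x ahead of the robot, y to its left, z up, the work surface at z = 0. Lengths are in m, angles in rad, forces in N, time in s.
With the tool pointing down it reaches from about 0.4 to 0.925 m from the base axis. Payload 4.1 kg.
Tool frame: the origin (TCP) lies midway between the tips of the shut fingers; the grasp point (between the pads) lies 19 mm behind it; z points along the fingers, y is the line along which they close (so a half turn about z gives the same grasp; the last joint's range is limited). The gripper opens to 85 mm and grips with 20 to 120 N. Pads are 22 mm wide; open, the fingers measure 114 mm over their backs; the gripper's body (76 mm by 85 mm) begins 54 mm behind the grasp point. The pads swing forward as they close: fully open they stand 13 mm farther back than shut.
Start: joints at [1.217, 0.398, 0.045, 1.537, -0.019, 1.207, -0.051], TCP at [0.164, -0.629, 0.231] pointing down, gripper open.
Joint ranges: [-2.82, 2.82], [-0.49, 2.23], [-1.37, 1.46], [0, 2.46], [-1.36, 4.5], [0.23, 2], [-2.94, 2.94]. Speed limits (rad/s): [2.57, 2.57, 3.14, 3.14, 3.14, 3.14, 3.14].

INTERFACE

Orientations are given as a rotation vector (axis times angle).
In Python, from bench import env gives the robot as it stands.
- The arm moves only by the tool step_arm, never from a script. Its argument "targets" is one flat list of numbers, 7 for each row, row after row: the shift along the tool's x, y, z in cm, then the turn, a rotation vector about the tool's x, y, z in degrees, then the closure, from 0 (fully open) to 1 (shut). In form: [tx, ty, tz, rx, ry, rz, grip, tx, ty, tz, rx, ry, rz, grip, ...]. A call has 1 to 12 rows; each row shifts and turns the commanded pose from where the row before left it, along the tool's axes as they then stand; what a row does not reach is not made up. A row lasts 1/8 s, in which the tool goes at most 62.5 mm and 10.7 degrees, less where a joint would pass 70% of its speed; a pose out of reach is approached as far as the arm can. A call is refused whole if a number of a shift passes 6.25 or a number of a turn 10.7, either way. A call with a gripper value outside its range is refused whole. The fingers move at their own pace and stop on an object; "newtons" is the grip in N (left out, the last holds). Time passes only in rows, so rows that do not move let the fingers close. It gives the time, the measured TCP pose, the force, the opening and the grip force at its end, in the units of the state.
- env.get_state(): the state, without advancing time (a new reading comes with each control period).
- env.grab_frame(name): name is "scene" or "top" or "wrist"; returns the picture (400x640x3 uint8, red, green, blue); there is no depth.
- env.camera_info(name): a dict with "fx", "fy", "cx", "cy" (pixels), "eye" and "orientation" of the camera in the world; the wrist camera has in their place "mount" (4x4, takes a point from camera to tool coordinates, whose origin is the TCP and whose axes are the flange's). Camera axes: x right, y down, z forward; pixel columns grow to the right and rows downward; lengths in m; the calibration is good to about 2 mm. The wrist camera is an equidistant fisheye: a pixel r from the principal point sees the ray r / f radians off the axis. A picture is of the moment at which its call begins: read the wrist's pose just before it. camera_info takes no time and is no camera call.
- env.hand_in(): hands the job in; it is judged then, once.
The state is a dict: "time": time; "joints": joint angles; "dq": joint speeds; "joint_torque": joint torques, N m; "position": TCP position; "orientation": TCP orientation; "wrist_force": force on the tool from outside, world axes, zero at the start; "moment": the same for the moment, N m; "grip_width": finger opening in m; "grasp_force": force on a finger pad.
Only numpy, scipy, OpenCV 4.12 (cv2) and the standard library are available. Lean on these libraries where they do the work, as an engineer would, in place of code of your own. Each camera call takes 0.05 s, during which the arm holds its last target. There are 200 camera calls.

TASK

Get the manifold block ready for inspection: swing the magnifier by its handle fully aside to its parked end, to the left of the plate, then throw every packing piece that lies on the plate into the grey bin and set the manifold block, ports up, on the plate, pushed flush and square against both steel stops, with its long side on the long stop. Once all that is done, swing the magnifier back so that its lens is centred over the block, and leave the transducers, coupling, screwdriver and wrench where they lie.

Things in the scene. Friction and masses are not known exactly. Their poses are not given: they have to be found in the camera images.
- station: Grey inspection plate 220 x 320 x 12 mm (x, y, z), fixed, its top 12 mm above the table; origin at the centre of its underside, x away from the robot, y to the left, turned by up to 0.12 rad. Behind its left rear corner, at its x = 160, y = 100 mm, stands the magnifier's steel post, 26 mm thick, 175 mm high, on an 80 mm square foot 20 mm high.
- long_stop (a point): Middle of the working face (facing the plate's -x) of the long steel stop, at the plate's x = 70 mm, where it meets the plate's top; the stop runs along y from y = -145 to +50 mm, 10 mm high above the plate, 15 mm thick.
- short_stop (a point): Middle of the working face (facing the plate's +y) of the short steel stop, at the plate's y = -130 mm, where it meets the plate's top; the stop runs along x from x = -20 to +70 mm, 10 mm high above the plate, 15 mm thick.
- seat (a point): Where the block's origin lies when it is flush against both stops: the plate's x = 45, y = -70 mm, on its top (z = 12 mm). Axes as the plate's; the block's long side lies along y.
- magnifier (a joint): Angle of the magnifier arm about its upright post, rad. 0: lens over the seat; it grows clockwise seen from above, first towards the robot, then round to the left of the plate; 2.5 is the parked end stop, -0.35 the other. It stays where it is left; hinge friction 0.25 N m (2 N at the handle). The white arm is 22 mm wide, from 172 to 190 mm above the table; starts over the plate.
- hinge (a point): Point on the axis of the magnifier's upright hinge, 183 mm above the table.
- grip (a point): Point on the axis of the magnifier's handle, a black upright round stem 20 mm thick, standing on the arm 130 mm from the hinge, from 190 to 255 mm above the table; this point is at 225 mm.
- lens (a point): Centre of the round magnifier lens (white rim, 122 mm across, underside 173 mm above the table), 205 mm from the hinge axis.
- block: Manifold block of aluminium, 50 x 120 x 36 mm (x, y, z), three dark ports on its top, 0.35 to 0.65 kg (sliding it on the plate can take up to 8 N); origin at the centre of its underside. Starts flat on the bare table to the left or right of the plate, with the bin on the other side. Either end may go to the short stop.
- bin: Open grey bin 180 x 140 x 70 mm (x, y, z), walls 5 mm, fixed on the table to the left or right of the plate; origin at the centre of its underside.
- piece0: Cork packing piece, a rectangular bar 34 x 70 x 28 mm (its x, y, z), about 50 g; origin at the centre of its underside; starts flat on the plate. Absent (None) in some starts.
- piece1: Cork packing piece, a rectangular bar 34 x 70 x 28 mm (its x, y, z), about 50 g; origin at the centre of its underside; starts flat on the plate. Absent (None) in some starts.
- piece2: Cork packing piece, a rectangular bar 34 x 70 x 28 mm (its x, y, z), about 50 g; origin at the centre of its underside; starts flat on the plate. Absent (None) in some starts.
- piece3: Black plastic packing piece, a rectangular bar 34 x 70 x 28 mm (its x, y, z), about 50 g; origin at the centre of its underside; starts flat on the plate. Absent (None) in some starts.
- piece4: Black plastic packing piece, a rectangular bar 34 x 70 x 28 mm (its x, y, z), about 50 g; origin at the centre of its underside; starts flat on the plate. Absent (None) in some starts.
- transducer0: Steel pressure transducer lying flat, 130 mm long, 34 mm thick; origin under its middle. Bystander: leave it where it is.
- transducer1: Another such steel transducer, 130 mm long, 34 mm thick; origin under its middle. Bystander: leave it where it is.
- coupling: Black waisted coupling standing upright, 48 mm thick, 60 mm high; origin at the centre of its underside. Bystander: leave it where it is.
- screwdriver: Screwdriver lying on the table; origin under its middle. Bystander: leave it where it is.
- wrench: Wrench lying behind the plate; origin under its middle. Bystander: leave it where it is.
Not all that is in view belongs to the job. What is shaped like the piece0 but green or white is not meant.

How it is judged:
On the way, in this order (a step that is already met when the one before it is completed fails the run):
1. the magnifier is swung aside to its parked end (joint above 2.2 rad) (value of joint magnifier above 2.2 rad), for 0.2 s.
2. with the magnifier still aside (joint above 2.0 rad), all packing pieces are in the bin and the block is flush and square against both stops (value of joint magnifier above 2 rad and x of piece0 in the frame of bin between -0.09 and 0.09 m and y of piece0 in the frame of bin between -0.07 and 0.07 m and z of each of piece0, piece1, piece2, piece3, piece4 in the frame of bin below 0.065 m and x of piece1 in the frame of bin between -0.09 and 0.09 m and y of piece1 in the frame of bin between -0.07 and 0.07 m and x of piece2 in the frame of bin between -0.09 and 0.09 m and y of piece2 in the frame of bin between -0.07 and 0.07 m and x of piece3 in the frame of bin between -0.09 and 0.09 m and y of piece3 in the frame of bin between -0.07 and 0.07 m and x of piece4 in the frame of bin between -0.09 and 0.09 m and y of piece4 in the frame of bin between -0.07 and 0.07 m and x of block in the frame of station between 0.041 and 0.049 m and y of block in the frame of station between -0.074 and -0.066 m and z of block in the frame of station below 0.016 m and angle between the y axis of block and the y axis of station, either way round below 0.05 rad and angle between block's own z axis and vertical below 0.05 rad), for 0.2 s.
At the end, for the whole second after the job is handed in: Every packing piece lies in the bin (origin within its walls and less than 65 mm above the table), the block stands ports up on the plate within 4 mm of flush at both stops and square to 0.05 rad, the lens centre is within 22 mm (horizontally) of the block's centre, and all is at rest (x of piece0 in the frame of bin between -0.09 and 0.09 m and y of piece0 in the frame of bin between -0.07 and 0.07 m and z of each of piece0, piece1, piece2, piece3, piece4 in the frame of bin below 0.065 m and x of piece1 in the frame of bin between -0.09 and 0.09 m and y of piece1 in the frame of bin between -0.07 and 0.07 m and x of piece2 in the frame of bin between -0.09 and 0.09 m and y of piece2 in the frame of bin between -0.07 and 0.07 m and x of piece3 in the frame of bin between -0.09 and 0.09 m and y of piece3 in the frame of bin between -0.07 and 0.07 m and x of piece4 in the frame of bin between -0.09 and 0.09 m and y of piece4 in the frame of bin between -0.07 and 0.07 m and x of block in the frame of station between 0.041 and 0.049 m and y of block in the frame of station between -0.074 and -0.066 m and z of block in the frame of station below 0.016 m and angle between the y axis of block and the y axis of station, either way round below 0.05 rad and angle between block's own z axis and vertical below 0.05 rad and linear speed of each of piece0, piece1, piece2, piece3, piece4, block below 0.02 m/s and horizontal distance between lens and block below 0.022 m and velocity of joint magnifier between -0.05 and 0.05 rad/s); the robot touches nothing.
It fails at once if the transducer0 is moved by more than 30 mm (distance of transducer0 from where it was at the start of the episode above 0.03 m).
It fails at once if the transducer1 is moved by more than 30 mm (distance of transducer1 from where it was at the start of the episode above 0.03 m).
It fails at once if the coupling is moved by more than 30 mm (distance of coupling from where it was at the start of the episode above 0.03 m).
It fails at once if the screwdriver is moved by more than 30 mm (distance of screwdriver from where it was at the start of the episode above 0.03 m).
It fails at once if the wrench is moved by more than 30 mm (distance of wrench from where it was at the start of the episode above 0.03 m).
Of piece0, piece1, piece2, piece3, piece4 only 3 to 5 are there at a start; the rules pass over those that are not, and their reading is None.
At some moment in a run one of piece0, piece1, piece2, piece3, piece4, block may be knocked a few centimetres aside while the robot is not near it.
Once in a run the grip may slacken for a moment while it holds something.
It also fails if it takes over 208 s, if anything falls off the work surface, if the arm or the gripper's body presses on something with over 40 N, if the wrist force passes 120 N, or if a joint passes its speed limit or range.

## Working session

There is one attempt and no reset: what is moved stays moved. The work goes in short steps, Python scripts to look and compute and a tool call to move; the robot and the scene stay as the last step left them, time stands still between calls to the robot, and variables do not carry over. Pictures are saved under pics/ and viewed, at most 14 in all, crops included, and the job is handed in when it is done.

Besides the shell and the picture viewer there is one more tool, called after "Call:" by a JSON object that holds its "fn" and its "kwargs". step_arm: Moves the arm, as the interface text tells. Its arguments: {"type":"object","properties":{"targets":{"type":"array"},"newtons":{"type":"number"}},"required":["targets"]}

```bash
ls; mkdir -p pics; python3 - <<'E'
from bench import env
import cv2
for n in("scene","top"):
    cv2.imwrite(f"pics/{n}0.png",env.grab_frame(n)[:,:,::-1]); print(n,env.camera_info(n))
print(env.camera_info("wrist")); print(env.get_state())
E
```

```text
pics
scene {'fx': 456.1719789221869, 'fy': 456.1719789221869, 'cx': 318.60395946168853, 'cy': 197.71167332640968, 'eye': array([ 1.38102362, -0.37889322,  1.16670975]), 'orientation': array([-2.1125269 , -1.31394639,  0.49518057])}
top {'fx': 367.90209553100834, 'fy': 367.90209553100834, 'cx': 322.6368191132357, 'cy': 205.37296621185237, 'eye': array([ 5.02454217e-01, -7.10485138e-04,  1.13417040e+00]), 'orientation': array([-2.14057145,  2.1678457 , -0.06771884])}
{'fx': 309.70691628693146, 'fy': 309.70691628693146, 'cx': 320.07120538893884, 'cy': 200.90511512236463, 'mount': array([[-5.33469620e-04, -9.45942899e-01, -3.24332773e-01,
         8.37318882e-02],
       [ 9.99999724e-01, -3.36927445e-04, -6.62145076e-04,
         4.82705839e-04],
       [ 5.17074820e-04, -3.24333037e-01,  9.45942817e-01,
        -1.42899731e-01],
       [ 0.00000000e+00,  0.00000000e+00,  0.00000000e+00,
         1.00000000e+00]])}
{'time': 0.1, 'joints': array([ 1.21697228,  0.39909328,  0.04502035,  1.53772997, -0.01869897,
        1.20689639, -0.05070574]), 'dq': array([-0.00184677, -0.00033319,  0.00032255, -0.0021896 , -0.00134838,
        0.00039625,  0.00105812]), 'joint_torque': array([ 3.25151508e-03, -4.76264119e+01,  1.36997357e+00, -2.54946935e+01,
        1.18332251e-02,  5.11025733e-03,  1.54130754e-05]), 'position': array([ 0.16374289, -0.62846351,  0.23039371]), 'orientation': array([-3.11444237e+00, -3.99171514e-01,  5.14999000e-04]), 'wrist_force': array([-0.10532772, -0.26795745, -0.07441561]), 'moment': array([ 0.07578409,  0.00997577, -0.05069745]), 'grasp_force': 0.0, 'grip_width': 0.08525991213586341}
```

View pics/top0.png

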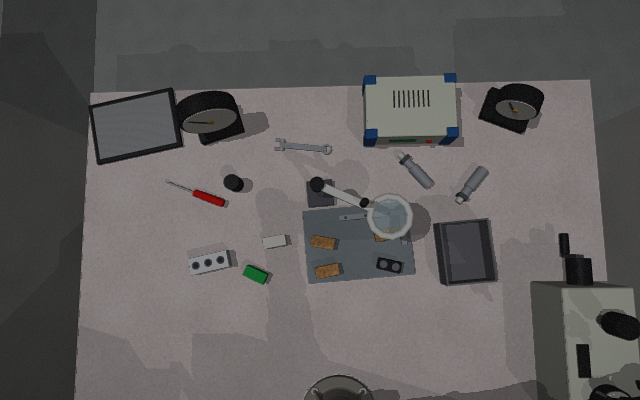

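View pics/scene0.png

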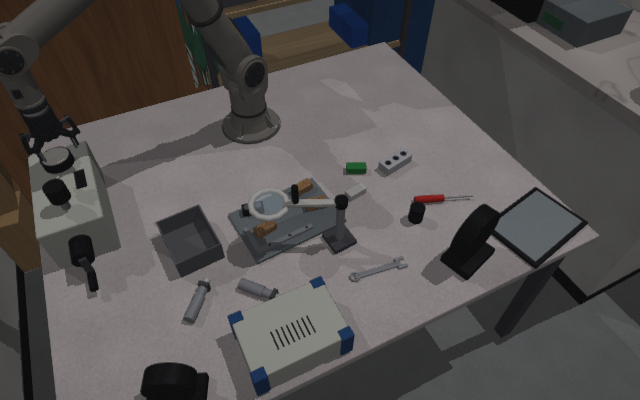

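The top view shows the block (210,262) to the left of the plate, and the bin (465,252) to its right. Cork lies at (323,242), (328,271) and partly under the lens at (380,235), with a dark piece at (390,265). The green (255,274) and white (274,241) bars are decoys. I'll enlarge the plate to confirm.

```bash
cat > h.py <<'E'
from bench import env
import numpy as np, cv2
from scipy.spatial.transform import Rotation as R
def ray(n,uv,st=None):
    c=env.camera_info(n); uv=np.atleast_2d(np.array(uv,float))
    x=(uv[:,0]-c['cx'])/c['fx']; y=(uv[:,1]-c['cy'])/c['fy']
    if n=='wrist':
        r=np.hypot(x,y); s=np.where(r>1e-9,np.sin(r)/np.maximum(r,1e-9),1)
        d=np.stack([x*s,y*s,np.cos(r)],1); st=st or env.get_state()
        T=R.from_rotvec(st['orientation']).as_matrix(); M=c['mount']
        return st['position']+T@M[:3,3], d@(T@M[:3,:3]).T
    d=np.stack([x,y,np.ones_like(x)],1)
    return c['eye'], d@R.from_rotvec(c['orientation']).as_matrix().T
def plane(n,uv,z,st=None):
    e,d=ray(n,uv,st); return e+d*((z-e[2])/d[:,2])[:,None]
def proj(n,P,st=None):
    c=env.camera_info(n);P=np.atleast_2d(P)
    if n=='wrist':
        st=st or env.get_state();T=R.from_rotvec(st['orientation']).as_matrix();M=c['mount']
        p=((P-st['position'])@T-M[:3,3])@M[:3,:3]
        a=np.arctan2(np.hypot(p[:,0],p[:,1]),p[:,2]); k=a/np.maximum(np.hypot(p[:,0],p[:,1]),1e-9)
        return np.stack([c['cx']+c['fx']*k*p[:,0],c['cy']+c['fy']*k*p[:,1]],1)
    p=(P-c['eye'])@R.from_rotvec(c['orientation']).as_matrix()
    return np.stack([c['cx']+c['fx']*p[:,0]/p[:,2],c['cy']+c['fy']*p[:,1]/p[:,2]],1)
def rect(n,mask,z,st=None,big=0):
    """min area rects of mask blobs on plane z: centre, long, short, long-axis angle"""
    out=[]
    for c in cv2.findContours(mask.astype(np.uint8),cv2.RETR_EXTERNAL,cv2.CHAIN_APPROX_NONE)[0]:
        if cv2.contourArea(c)<(big or 60): continue
        P=plane(n,c[:,0],z,st)[:,:2]
        (x,y),_,_=r=cv2.minAreaRect((P*1000).astype(np.float32))
        b=cv2.boxPoints(r); e1,e2=b[1]-b[0],b[2]-b[1]
        if np.hypot(*e1)<np.hypot(*e2): e1,e2=e2,e1
        m=c[:,0].mean(0)
        out.append((m.round(),round(x,1),round(y,1),round(float(np.hypot(*e1)),1),round(float(np.hypot(*e2)),1),round(float(np.degrees(np.arctan2(e1[1],e1[0]))%180),1)))
    return out
def say():
    s=env.get_state();T=R.from_rotvec(s['orientation']).as_matrix()
    print('t',round(s['time'],2),'p',s['position'].round(4),'x',T[:,0].round(3),'y',T[:,1].round(3),'z',T[:,2].round(3),'F',s['wrist_force'].round(1),'w',round(s['grip_width'],4),'g',round(s['grasp_force'],1)); return s
E
python3 - <<'E'
from h import *
say()
im=cv2.imread('pics/top0.png'); sc=cv2.imread('pics/scene0.png')
a=cv2.resize(im[165:295,180:510],(792,312),interpolation=2); b=cv2.resize(sc[135:290,140:450],(560,280),interpolation=2)
o=np.zeros((600,800,3),np.uint8);o[:312,:792]=a;o[320:,:560]=b
cv2.imwrite('pics/crop0.png',o)
hsv=cv2.cvtColor(im,cv2.COLOR_BGR2HSV)
for u,v in[(323,242),(328,271),(380,237),(340,260),(312,275),(410,270),(390,265),(210,262),(270,300)]: print(u,v,hsv[v,u])
E
```

```text
t 0.1 p [ 0.1637 -0.6285  0.2304] x [ 0.968  0.252 -0.   ] y [ 0.252 -0.968 -0.002] z [-0.001  0.002 -1.   ] F [-0.1 -0.3 -0.1] w 0.0853 g 0.0
323 242 [ 16 138  96]
328 271 [ 16 143 107]
380 237 [ 24  12 107]
340 260 [105  29  89]
312 275 [101  30  94]
410 270 [105  29  87]
390 265 [143  38  27]
210 262 [135  27  38]
270 300 [  3  19 123]
```

View pics/crop0.png

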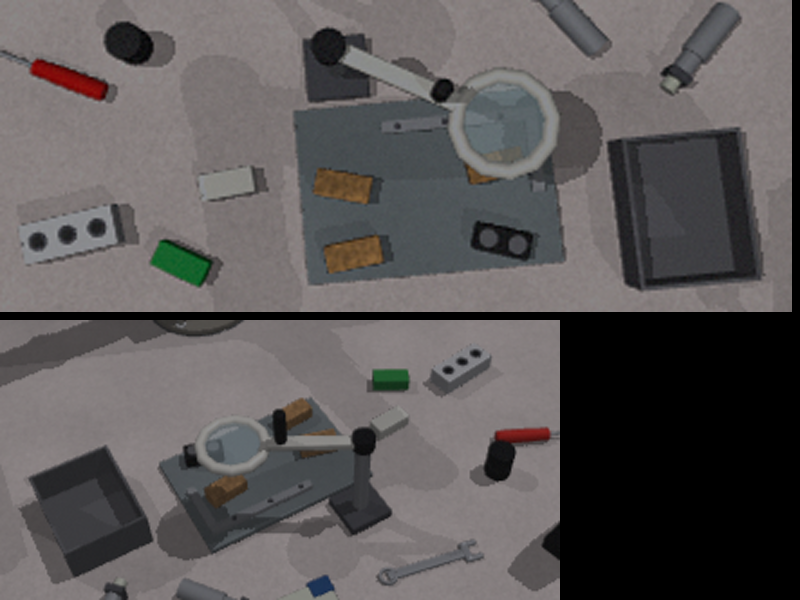

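The crop confirms the targets: three cork bars (the third partly under the lens) and one black plastic bar with two recesses at top (390,265), all on the plate. The white and green bars lie off the plate and are not meant. Next I'll measure the positions.

```bash
python3 - <<'E'
from h import *
im=cv2.imread('pics/top0.png'); sc=cv2.imread('pics/scene0.png')
hsv=cv2.cvtColor(im,cv2.COLOR_BGR2HSV); H,S,V=cv2.split(hsv)
# plate: bluish grey
reg=np.zeros_like(V); reg[200:290,295:420]=1
m=((H>90)&(H<118)&(S>18)&(V>50)&(V<130)&(reg>0)).astype(np.uint8)
m=cv2.morphologyEx(m,cv2.MORPH_OPEN,np.ones((3,3)))
print('plate',rect('top',m,.012,big=800))
c=np.concatenate(cv2.findContours(m,0,1)[0]); print(cv2.boxPoints(cv2.minAreaRect(c)))
cork=((H>8)&(H<22)&(S>90)&(V>50)); print('cork',rect('top',cork,.04,big=30))
blk=(V<50); reg[:]=0; reg[250:280,370:410]=1
b=cv2.morphologyEx((blk&(reg>0)).astype(np.uint8),cv2.MORPH_CLOSE,np.ones((5,5)));print('black',rect('top',b,.04))
reg[:]=0;reg[180:290,425:505]=1
b=((V<75)&(reg>0)).astype(np.uint8); print('bin',rect('top',b,.07,big=1000))
reg[:]=0;reg[245:280,180:235]=1
print('tab',hsv[240,200],hsv[254,225],hsv[262,200])
b=((V>140)&(S<25)&(reg>0)).astype(np.uint8);b=cv2.morphologyEx(b,cv2.MORPH_CLOSE,np.ones((9,9)));print('block',rect('top',b,.036))
# handle and hinge caps by triangulation
def tri(uv1,uv2):
    e1,d1=ray('top',uv1);e2,d2=ray('scene',uv2);d1=d1[0];d2=d2[0]
    s=np.linalg.lstsq(np.stack([d1,-d2],1),e2-e1,rcond=None)[0];p,q=e1+s[0]*d1,e2+s[1]*d2
    return (p+q)/2,np.linalg.norm(p-q)
print('handle@.255',plane('top',(364.0,202.3),.255),'hinge@.2',plane('top',(317,184.3),.2))
k=np.where(V<45,1,0).astype(np.uint8)
print('blobs',[ (x.round(1).tolist()) for x in cv2.connectedComponentsWithStats(k[180:215,300:375])[3]], cv2.connectedComponentsWithStats(k[180:215,300:375])[2][:,4])
r=((V>145)&(S<30)); reg[:]=0;reg[190:242,362:415]=1
c=cv2.findContours((r&(reg>0)).astype(np.uint8),0,1)[0];c=max(c,key=len);print('lens',cv2.minEnclosingCircle(c),plane('top',cv2.minEnclosingCircle(c)[0],.183),len(c))
E
```

```text
plate [(array([359., 247.]), 500.6, -65.7, 318.1, 217.6, 94.7)]
[[301.74594 210.20494]
 [407.3279  200.60658]
 [413.94266 273.36884]
 [308.3607  282.96722]]
cork [(array([327., 270.]), 418.5, 26.7, 68.6, 33.6, 100.7), (array([322., 242.]), 501.6, 39.2, 68.6, 33.0, 79.1)]
black [(array([389., 265.]), 432.8, -154.4, 72.7, 34.7, 77.0)]
bin [(array([465., 252.]), 469.9, -365.8, 178.3, 162.0, 4.8)]
tab [  4  14 132] [120   9 144] [100   5 140]
block [(array([208., 263.]), 441.3, 382.7, 116.1, 58.4, 101.1)]
handle@.255 [[ 0.59514784 -0.06934861  0.255     ]] hinge@.2 [[0.64920894 0.04565729 0.2       ]]
blobs [[37.8, 17.6], [16.3, 5.1], [26.6, 15.4], [63.9, 22.2], [33.0, 22.5], [25.5, 25.0], [14.5, 26.0]] [2358  154   38   65    4    4    2]
lens ((366.0, 208.0), 1.000100016593933) [[ 0.58783909 -0.07980101  0.183     ]] 4
```

```bash
cat >> h.py <<'E'
def go(P,az,rot_first=1):
    """print the turn about tool z (deg) to bring tool x to azimuth az, and shift (cm) in the tool axes after/before that turn"""
    s=say();T=R.from_rotvec(s['orientation']).as_matrix()
    a=np.degrees(np.arctan2(T[1,0],T[0,0])); dz=(-(az-a)+180)%360-180
    A=np.radians(az if rot_first else a); X=np.array([np.cos(A),np.sin(A),0]);Y=np.array([np.sin(A),-np.cos(A),0])
    d=(np.array(P)-s['position'])*100
    print('az',a.round(2),'rz',dz.round(2),'q7',np.degrees(s['joints'][6]).round(1),'shift',(d@X).round(2),(d@Y).round(2),(-d[2]).round(2))
E
python3 -c "
from h import *
go([.595,-.069,.32],99)"
```

```text
t 0.1 p [ 0.1637 -0.6285  0.2304] x [ 0.968  0.252 -0.   ] y [ 0.252 -0.968 -0.002] z [-0.001  0.002 -1.   ] F [-0.1 -0.3 -0.1] w 0.0853 g 0.0
az 14.61 rz -84.39 q7 -2.9 shift 48.51 51.35 -8.96
```

Call:
{"fn": "step_arm", "kwargs": {"targets": [0,0,-1.1,0,0,-10.5,0,0,0,-1.1,0,0,-10.5,0,0,0,-1.1,0,0,-10.5,0,0,0,-1.1,0,0,-10.5,0,0,0,-1.1,0,0,-10.5,0,0,0,-1.1,0,0,-10.5,0,0,0,-1.1,0,0,-10.5,0,0,0,-1.1,0,0,-10.5,0], "newtons": 40}}

```text
time: 1.1
position: [0.1637, -0.6287, 0.319]
orientation: [-2.041, -2.387, -0.001]
wrist_force: [0.2, -0.1, 0.3]
grip_width: 0.0853
grasp_force: 0.0
```

```bash
python3 -c "
from h import *
go([.595,-.069,.32],99)"
```

```text
t 1.1 p [ 0.1637 -0.6287  0.319 ] x [-0.156  0.988  0.001] y [ 0.988  0.156 -0.   ] z [-0.     0.001 -1.   ] F [ 0.2 -0.1  0.3] w 0.0853 g 0.0
az 98.95 rz -0.05 q7 77.3 shift 48.53 51.35 -0.1
```

Call:
{"fn": "step_arm", "kwargs": {"targets": [3,3,0,0,0,0,0,4.2,4.5,0,0,0,0,0,4.2,4.5,0,0,0,0,0,4.2,4.5,0,0,0,0,0,4.2,4.5,0,0,0,0,0,4.2,4.5,0,0,0,0,0,4.2,4.5,0,0,0,0,0,4.2,4.5,0,0,0,0,0,4.2,4.5,0,0,0,0,0,4.2,4.5,0,0,0,0,0,4.2,4.5,0,0,0,0,0,3.5,3.35,0,0,0,0,0]}}

```text
time: 2.6
position: [0.6, -0.0702, 0.3188]
orientation: [-2.046, -2.383, -0.0]
wrist_force: [-0.4, -0.8, 0.2]
grip_width: 0.085
grasp_force: 0.0
```

```bash
python3 - <<'E'
from h import *
go([.595,-.069,.32],99); s=env.get_state()
cv2.imwrite('pics/w1.png',env.grab_frame('wrist')[:,:,::-1]); print(proj('wrist',[[.595,-.069,.255],[.652,.047,.2]],s))
E
```

```text
t 2.6 p [ 0.6    -0.0702  0.3188] x [-0.151  0.989  0.001] y [ 0.989  0.151 -0.   ] z [-0.     0.001 -1.   ] F [-0.4 -0.8  0.2] w 0.085 g 0.0
az 98.69 rz -0.31 q7 2.1 shift 0.2 -0.47 -0.12
[[313.3082809  214.72405772]
 [401.97471156  72.45503608]]
```

View pics/w1.png

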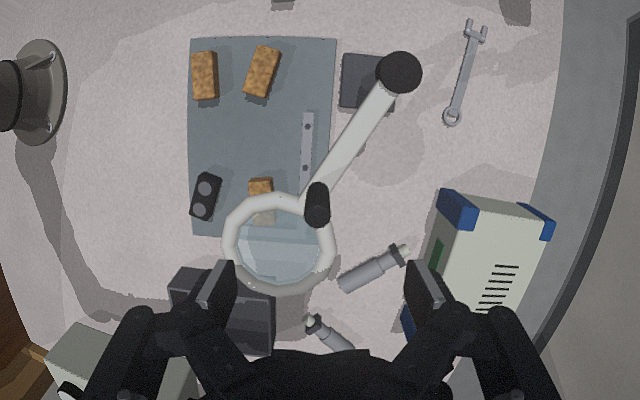

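The wrist view shows the hinge at (400,72) as predicted, the handle top at about (317,214), the three corks at (204,75), (262,72) and (261,190), and the black piece at (205,196). I'll grip the handle.

Call:
{"fn": "step_arm", "kwargs": {"targets": [0.15,-0.3,3.6,0,0,0,0,0,0,4,0,0,0,0,0,0,3.7,0,0,0,0,0,0,0,0,0,0,1,0,0,0,0,0,0,1,0,0,0,0,0,0,1,0,0,0,0,0,0,1,0,0,0,0,0,0,1]}}

```text
time: 3.65
position: [0.5973, -0.0713, 0.2083]
orientation: [2.047, 2.379, 0.004]
wrist_force: [0.3, 0.4, 6.3]
grip_width: 0.0188
grasp_force: 39.3
```

```bash
python3 - <<'E'
from h import *
s=say(); h=np.array([.652,.047])
v=s['position'][:2]-h; r=np.hypot(*v); a0=np.degrees(np.arctan2(v[1],v[0])); print(r,a0)
# rows: 10 deg clockwise with tool turning along; shift in tool axes
T=R.from_rotvec(s['orientation']).as_matrix(); az=np.degrees(np.arctan2(T[1,0],T[0,0]))
a=np.radians([a0,a0-10]); d=.1300*100*np.array([np.cos(a[1])-np.cos(a[0]),np.sin(a[1])-np.sin(a[0])])
A=np.radians(az);print(d@[np.cos(A),np.sin(A)],d@[np.sin(A),-np.cos(A)])
E
```

```text
t 3.65 p [ 0.5973 -0.0713  0.2083] x [-0.15   0.989 -0.001] y [0.989 0.15  0.004] z [ 0.004 -0.    -1.   ] F [0.3 0.4 6.3] w 0.0188 g 39.3
0.13035461558569242 -114.82135072770471
1.4083189294287857 -1.7752794920480117
```

Call:
{"fn": "step_arm", "kwargs": {"targets": [1.41,-1.78,0,0,0,10,1,1.41,-1.78,0,0,0,10,1,1.41,-1.78,0,0,0,10,1,1.41,-1.78,0,0,0,10,1,1.41,-1.78,0,0,0,10,1,1.41,-1.78,0,0,0,10,1,1.41,-1.78,0,0,0,10,1]}}

```text
time: 4.53
position: [0.5206, 0.0579, 0.2082]
orientation: [3.044, 0.768, 0.001]
wrist_force: [-0.8, -0.9, 7.2]
grip_width: 0.0189
grasp_force: 40.4
```

```bash
python3 - <<'E'
from h import *
s=say(); h=np.array([.652,.047]); print(np.degrees(s['joints'][6]))
v=s['position'][:2]-h; r=np.hypot(*v); a0=np.degrees(np.arctan2(v[1],v[0])); print(r,a0)
E
```

```text
t 4.53 p [0.5206 0.0579 0.2082] x [0.88  0.474 0.   ] y [ 0.474 -0.88   0.002] z [ 0.001 -0.002 -1.   ] F [-0.8 -0.9  7.2] w 0.0189 g 40.4
-79.47750824115863
0.13186151168585755 175.26048566810834
```

Call:
{"fn": "step_arm", "kwargs": {"targets": [1.41,-1.78,0,0,0,10,1,1.41,-1.78,0,0,0,10,1,1.41,-1.78,0,0,0,10,1,1.41,-1.78,0,0,0,10,1,1.41,-1.78,0,0,0,10,1,1.41,-1.78,0,0,0,10,1,1.41,-1.78,0,0,0,10,1,0.8,-1,0,0,0,5,1,0,0,0,0,0,0,1]}}

```text
time: 5.65
position: [0.6295, 0.1779, 0.2083]
orientation: [-2.884, 1.235, 0.0]
wrist_force: [-0.9, 3.7, 6.9]
grip_width: 0.019
grasp_force: 40.5
```

```bash
python3 - <<'E'
from h import *
s=say(); h=np.array([.652,.047]); print(np.degrees(s['joints'][6]))
v=s['position'][:2]-h; r=np.hypot(*v); a0=np.degrees(np.arctan2(v[1],v[0])); print(r,a0)
E
```

```text
t 5.65 p [0.6295 0.1779 0.2083] x [ 0.69  -0.724 -0.002] y [-0.724 -0.69  -0.004] z [ 0.002  0.004 -1.   ] F [-0.9  3.7  6.9] w 0.019 g 40.5
-162.63419376378332
0.13283271061853508 99.74653827444968
```

Call:
{"fn": "step_arm", "kwargs": {"targets": [0,0,0,0,0,0,0,0,0,0,0,0,0,0,0,0,0,0,0,0,0,0,0,-4,0,0,0,0,0,0,-6,0,0,0,0,0,0,-2,0,0,-10,0,0,0,0,0,0,-10.5,0,0,0,0,0,0,-10.5,0,0,0,0,0,0,-10.5,0,0,0,0,0,0,-10.5,0,0,0,0,0,0,-10.5,0,0,0,0,0,0,-10.5,0]}}

```text
time: 7.15
position: [0.6288, 0.174, 0.326]
orientation: [3.055, 0.731, -0.001]
wrist_force: [0.3, 0.2, -0.3]
grip_width: 0.0852
grasp_force: 0.0
```

Call:
{"fn": "step_arm", "kwargs": {"targets": [0,0,0,0,0,-10.5,0,0,0,0,0,0,-10.5,0,0,0,0,0,0,-10.5,0,0,0,0,0,0,-10.5,0,0,0,0,0,0,-10.5,0]}}

```text
time: 7.78
position: [0.6288, 0.174, 0.326]
orientation: [2.417, 2.007, -0.001]
wrist_force: [0.4, 0.3, 0.7]
grip_width: 0.0855
grasp_force: 0.0
```

```bash
python3 - <<'E'
from h import *
s=say()
cv2.imwrite('pics/w2.png',env.grab_frame('wrist')[:,:,::-1]);cv2.imwrite('pics/top2.png',env.grab_frame('top')[:,:,::-1])
im=cv2.imread('pics/w2.png');H,S,V=cv2.split(cv2.cvtColor(im,cv2.COLOR_BGR2HSV))
print('corkw',rect('wrist',(H>8)&(H<22)&(S>90)&(V>40),.04,s,100))
im=cv2.imread('pics/top2.png');H,S,V=cv2.split(cv2.cvtColor(im,cv2.COLOR_BGR2HSV))
print('corkt',rect('top',(H>8)&(H<22)&(S>90)&(V>40),.04,big=30))
o=np.vstack([cv2.imread('pics/w2.png')[:330],cv2.resize(im[165:295,180:510],(640,252),interpolation=2)]);cv2.imwrite('pics/c2.png',o)
go([.5016,.0392,.12],79)
E
```

```text
t 7.78 p [0.6288 0.174  0.326 ] x [ 0.184  0.983 -0.001] y [ 0.983 -0.184 -0.   ] z [-0.    -0.001 -1.   ] F [0.4 0.3 0.7] w 0.0855 g 0.0
corkw [(array([ 57., 384.]), -609.8, -501.6, 939.9, 155.3, 27.6), (array([297., 333.]), 527.1, -137.0, 86.5, 41.7, 102.0), (array([ 11., 289.]), -331.4, -4.4, 245.9, 48.0, 17.9), (array([211., 254.]), 420.6, 50.0, 44.2, 42.9, 10.5), (array([259., 250.]), 504.7, 46.1, 78.6, 36.4, 79.5)]
corkt [(array([327., 270.]), 418.5, 26.7, 69.7, 33.6, 100.7), (array([322., 242.]), 501.5, 39.2, 68.6, 33.2, 79.1), (array([386., 233.]), 524.4, -148.4, 68.7, 32.2, 102.6)]
t 7.88 p [0.6288 0.174  0.3259] x [ 0.19   0.982 -0.   ] y [ 0.982 -0.19  -0.001] z [-0.001 -0.    -1.   ] F [-0.2 -0.1 -0.1] w 0.0854 g 0.0
az 79.06 rz 0.06 q7 -42.5 shift -15.66 -9.92 20.59
```

View pics/c2.png

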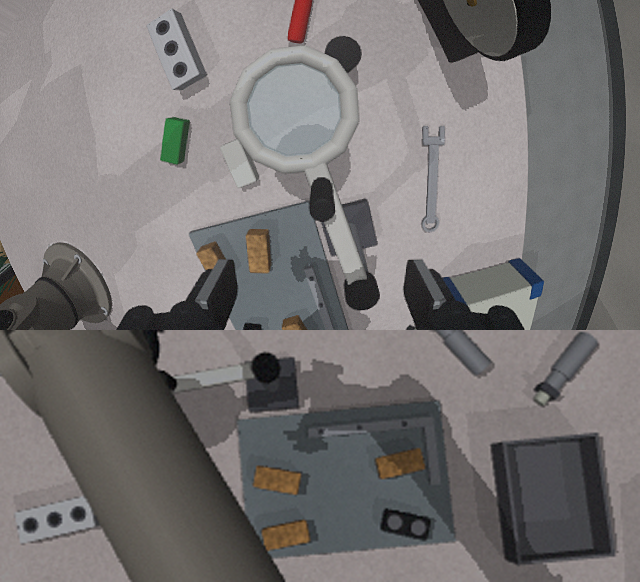

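Magnifier parked at about 2.46 rad. Four pieces lie on the plate: corks at (0.418,0.027), (0.502,0.039) and (0.524,-0.148), and the black one at (0.433,-0.154). I'll take the rear-left cork first.

Call:
{"fn": "step_arm", "kwargs": {"targets": [-3.1,-2,1.5,0,0,0,0.25,-4.2,-2.6,3,0,0,0,0.25,-4.2,-2.6,4,0,0,0,0.25,-4.16,-2.72,4,0,0,0,0.25,0,0,4,0,0,0,0.25,0,0,4,0,0,0,0.25,0,0,0,0,0,0,0.25]}}

```text
time: 8.75
position: [0.5005, 0.0401, 0.1205]
orientation: [-2.422, -1.995, 0.008]
wrist_force: [-0.1, -0.3, 0.5]
grip_width: 0.0642
grasp_force: 0.0
```

```bash
python3 - <<'E'
from h import *
go([.5015,.0392,.016],79.1)
s=env.get_state();im=env.grab_frame('wrist')[:,:,::-1].copy();cv2.imwrite('pics/w3.png',im);H,S,V=cv2.split(cv2.cvtColor(im,cv2.COLOR_BGR2HSV))
print('corkw',rect('wrist',(H>8)&(H<22)&(S>90)&(V>40),.04,s,300))
im=cv2.imread('pics/top2.png'); H,S,V=cv2.split(cv2.cvtColor(im,cv2.COLOR_BGR2HSV))
reg=np.zeros_like(V);reg[195:290,300:420]=1
m=((H>90)&(H<118)&(S>18)&(V>40)&(V<130)&(reg>0)).astype(np.uint8); m=cv2.morphologyEx(m,cv2.MORPH_OPEN,np.ones((3,3)))
print('plate',rect('top',m,.012,big=800))
E
```

```text
t 8.75 p [0.5005 0.0401 0.1205] x [ 0.192  0.981 -0.002] y [ 0.981 -0.192 -0.006] z [-0.006 -0.    -1.   ] F [-0.1 -0.3  0.5] w 0.0642 g 0.0
az 78.96 rz -0.14 q7 -34.0 shift -0.07 0.12 10.45
corkw [(array([ 17., 380.]), -437.3, -308.3, 599.8, 147.7, 19.9), (array([368., 342.]), 519.3, -112.7, 44.4, 34.0, 102.0), (array([232., 233.]), 422.7, 31.5, 71.8, 42.0, 101.2), (array([321., 203.]), 502.0, 43.4, 72.7, 33.1, 79.1)]
plate [(array([363., 244.]), 500.2, -65.9, 318.0, 217.1, 94.3)]
```

Call:
{"fn": "step_arm", "kwargs": {"targets": [0.05,0.1,4,0,0,0,0.25,0,0,4,0,0,0,0.25,0,0,2.4,0,0,0,0.25,0,0,0,0,0,0,1,0,0,0,0,0,0,1,0,0,0,0,0,0,1,0,0,0,0,0,0,1,0,0,-3,0,0,0,1,0,0,-5,0,0,0,1,0,0,-3,0,0,0,1]}}

```text
time: 10.05
position: [0.5053, 0.0414, 0.1316]
orientation: [2.421, 1.999, 0.004]
wrist_force: [-0.8, -1.0, -0.2]
grip_width: 0.0334
grasp_force: 40.1
```

```bash
python3 - <<'E'
from h import *
A=np.radians(4.6);b=np.array([.470,-.375]);ux=np.array([np.cos(A),np.sin(A)])
for k in(-.04,.04): print((b+k*ux).round(4))
p=b+.04*ux
go([p[0],p[1],.13],94.6)
# bin check
im=cv2.imread('pics/top2.png');print(proj('top',[[*(b+sx*.09*ux+sy*.07*np.array([-ux[1],ux[0]])),.07] for sx,sy in((1,1),(1,-1),(-1,-1),(-1,1))]).round(1))
E
```

```text
[ 0.4301 -0.3782]
[ 0.5099 -0.3718]
t 10.05 p [0.5053 0.0414 0.1316] x [0.189 0.982 0.   ] y [ 0.982 -0.189  0.004] z [ 0.004 -0.    -1.   ] F [-0.8 -1.  -0.2] w 0.0334 g 40.1
az 79.1 rz -15.5 q7 -33.7 shift -41.22 -2.86 0.16
[[439.5 222.2]
 [488.8 217.7]
 [497.6 281.5]
 [447.4 285.9]]
```

Call:
{"fn": "step_arm", "kwargs": {"targets": [0,0,0,0,0,-7.8,1,0,0,0,0,0,-7.7,1,-3.5,-0.3,0,0,0,0,1,-5.5,-0.4,0,0,0,0,1,-6,-0.4,0,0,0,0,1,-6,-0.4,0,0,0,0,1,-6,-0.4,0,0,0,0,1,-6,-0.4,0,0,0,0,1,-5,-0.3,0,0,0,0,1,-3.2,-0.3,2,0,0,0,1,0,0,4,0,0,0,1,0,0,2.4,0,0,0,1]}}

```text
time: 11.55
position: [0.5071, -0.3723, 0.0434]
orientation: [-2.131, -2.306, 0.001]
wrist_force: [-0.2, -0.2, -0.3]
grip_width: 0.0333
grasp_force: 40.1
```

Call:
{"fn": "step_arm", "kwargs": {"targets": [0,0,0,0,0,0,1,0,0,0,0,0,0,0.35,0,0,0,0,0,0,0.35,0,0,0,0,0,0,0.35,0,0,-4,0,0,0,0.35,0,0,-5,0,0,0,0.35,0,0,0,0,0,0,0.2]}}

```text
time: 12.42
position: [0.5117, -0.3733, 0.1401]
orientation: [2.124, 2.301, 0.002]
wrist_force: [0.0, -0.2, 0.4]
grip_width: 0.0681
grasp_force: 0.0
```

```bash
python3 - <<'E'
from h import *
s=env.get_state()
cv2.imwrite('pics/w4.png',env.grab_frame('wrist')[:,:,::-1])
go([.5244,-.1484,.13],102.6)
im=env.grab_frame('top')[:,:,::-1].copy();H,S,V=cv2.split(cv2.cvtColor(im,cv2.COLOR_BGR2HSV))
print('corkt',rect('top',(H>8)&(H<22)&(S>90)&(V>40),.04,big=30))
E
```

```text
t 12.47 p [ 0.5098 -0.3726  0.1375] x [-0.08   0.997 -0.004] y [0.997 0.08  0.004] z [ 0.004 -0.003 -1.   ] F [-0.6 -0.3 -0.8] w 0.0684 g 0.0
az 94.6 rz -8.0 q7 22.4 shift 21.56 6.31 0.75
corkt [(array([327., 270.]), 418.5, 26.7, 68.6, 33.6, 100.7), (array([462., 238.]), 509.7, -369.5, 75.1, 32.7, 95.1), (array([386., 233.]), 524.5, -148.7, 69.3, 32.5, 102.3)]
```

View pics/w4.png

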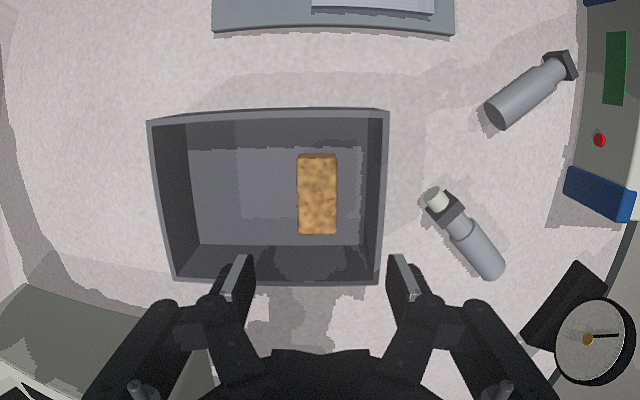

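The first cork lies flat in the bin at (317,193). Now the cork that was under the lens.

Call:
{"fn": "step_arm", "kwargs": {"targets": [0,0,0,0,0,-8,0.35,3,0.9,0,0,0,0,0.35,5.5,1.6,0,0,0,0,0.35,5.5,1.6,0,0,0,0,0.35,5,1.4,0,0,0,0,0.35,2.56,0.81,1.5,0,0,0,0.35,0,0,4,0,0,0,0.35,0,0,2,0,0,0,0.35,0,0,0,0,0,0,0.35]}}

```text
time: 13.65
position: [0.521, -0.1478, 0.0577]
orientation: [-1.962, -2.448, 0.003]
wrist_force: [0.1, 0.3, 0.4]
grip_width: 0.0556
grasp_force: 0.0
```

```bash
python3 - <<'E'
from h import *
go([.5244,-.1485,.016],102.5)
E
```

```text
t 13.65 p [ 0.521  -0.1478  0.0577] x [-0.218  0.976  0.002] y [ 0.976  0.218 -0.004] z [-0.005  0.001 -1.   ] F [0.1 0.3 0.4] w 0.0556 g 0.0
az 102.57 rz 0.07 q7 4.7 shift -0.14 0.32 4.17
```

Call:
{"fn": "step_arm", "kwargs": {"targets": [-0.1,0.3,2.5,0,0,0,0.35,0,0,1.7,0,0,0,0.35,0,0,0,0,0,0,1,0,0,0,0,0,0,1,0,0,0,0,0,0,1,0,0,0,0,0,0,1,0,0,-3,0,0,0,1,0,0,-5,0,0,0,1,0,0,-3.4,0,0,4,1,0,0,0,0,0,4,1]}}

```text
time: 14.9
position: [0.5285, -0.1483, 0.1353]
orientation: [2.129, 2.302, 0.004]
wrist_force: [-0.1, 0.6, -0.6]
grip_width: 0.0335
grasp_force: 41.1
```

```bash
python3 - <<'E'
from h import *
go([.4301,-.378,.13],94.6)
E
```

```text
t 14.9 p [ 0.5285 -0.1483  0.1353] x [-0.078  0.997 -0.003] y [0.997 0.078 0.006] z [ 0.007 -0.002 -1.   ] F [-0.1  0.6 -0.6] w 0.0335 g 41.1
az 94.47 rz -0.13 q7 1.3 shift -22.11 -11.65 0.53
```

Call:
{"fn": "step_arm", "kwargs": {"targets": [-3,-1.6,0,0,0,0,1,-5,-2.6,0,0,0,0,1,-5,-2.6,0,0,0,0,1,-5,-2.6,0,0,0,0,1,-4.1,-2.25,0,0,0,0,1,0,0,3,0,0,0,1,0,0,4,0,0,0,1,0,0,2,0,0,0,1,0,0,0,0,0,0,1,0,0,0,0,0,0,0.35,0,0,0,0,0,0,0.35,0,0,0,0,0,0,0.35]}}

```text
time: 16.4
position: [0.4282, -0.3781, 0.0429]
orientation: [2.129, 2.307, -0.0]
wrist_force: [-0.8, -0.0, 0.3]
grip_width: 0.0556
grasp_force: 0.0
```

Call:
{"fn": "step_arm", "kwargs": {"targets": [0,0,-4,0,0,0,0.35,0,0,-5,0,0,0,0.35,0,0,0,0,0,0,0.35,0,0,0,0,0,0,0.35]}}

```text
time: 16.9
position: [0.4273, -0.3777, 0.1319]
orientation: [2.13, 2.309, -0.001]
wrist_force: [-0.6, -0.7, -0.4]
grip_width: 0.0553
grasp_force: 0.0
```

```bash
python3 - <<'E'
from h import *
im=env.grab_frame('top')[:,:,::-1].copy();H,S,V=cv2.split(cv2.cvtColor(im,cv2.COLOR_BGR2HSV))
print('corkt',rect('top',(H>8)&(H<22)&(S>90)&(V>40),.04,big=30))
reg=np.zeros_like(V); reg[250:280,365:412]=1
b=cv2.morphologyEx(((V<50)&(reg>0)).astype(np.uint8),cv2.MORPH_CLOSE,np.ones((5,5)));print('black',rect('top',b,.04))
go([.4328,-.1544,.13],77)
E
```

```text
corkt [(array([327., 270.]), 418.5, 27.0, 68.1, 33.6, 100.7), (array([464., 265.]), 428.8, -372.6, 75.6, 34.2, 94.7), (array([462., 238.]), 509.7, -369.5, 75.1, 32.7, 95.1)]
black [(array([389., 265.]), 433.4, -154.2, 72.2, 35.1, 76.6)]
t 16.95 p [ 0.4268 -0.3773  0.131 ] x [-0.08   0.997  0.001] y [ 0.997  0.08  -0.001] z [-0.001  0.001 -1.   ] F [-0.3 -0.2 -1.3] w 0.0554 g 0.0
az 94.59 rz 17.59 q7 28.4 shift 21.85 -4.43 0.1
```

Call:
{"fn": "step_arm", "kwargs": {"targets": [0,0,0,0,0,8.8,0.35,0,0,0,0,0,8.8,0.35,3.5,-0.7,0,0,0,0,0.35,5.5,-1.1,0,0,0,0,0.35,5.5,-1.1,0,0,0,0,0.35,5,-1,0,0,0,0,0.35,2.4,-0.5,1.5,0,0,0,0.35,0,0,4,0,0,0,0.35,0,0,2,0,0,0,0.35,0,0,0,0,0,0,0.35]}}

```text
time: 18.2
position: [0.4316, -0.1535, 0.0546]
orientation: [-2.454, -1.953, 0.004]
wrist_force: [-0.7, 0.8, -0.0]
grip_width: 0.0557
grasp_force: 0.0
```

```bash
python3 - <<'E'
from h import *
go([.433,-.1543,.016],77)
E
```

```text
t 18.2 p [ 0.4316 -0.1535  0.0546] x [0.224 0.975 0.001] y [ 0.975 -0.224 -0.006] z [-0.005  0.003 -1.   ] F [-0.7  0.8 -0. ] w 0.0557 g 0.0
az 77.04 rz 0.04 q7 -14.2 shift -0.05 0.15 3.86
```

Call:
{"fn": "step_arm", "kwargs": {"targets": [0,0.15,2.4,0,0,0,0.35,0,0,1.5,0,0,0,0.35,0,0,0,0,0,0,1,0,0,0,0,0,0,1,0,0,0,0,0,0,1,0,0,0,0,0,0,1,0,0,-3,0,0,0,1,0,0,-5,0,0,0,1,0,0,-4,0,0,-8.8,1,0,0,0,0,0,-8.8,1]}}

```text
time: 19.45
position: [0.4381, -0.1555, 0.1412]
orientation: [2.12, 2.308, 0.003]
wrist_force: [0.6, -0.6, -0.3]
grip_width: 0.0334
grasp_force: 40.0
```

```bash
python3 - <<'E'
from h import *
go([.51,-.372,.08],94.6)
E
```

```text
t 19.45 p [ 0.4381 -0.1555  0.1412] x [-0.085  0.996 -0.004] y [0.996 0.085 0.006] z [ 0.007 -0.004 -1.   ] F [ 0.6 -0.6 -0.3] w 0.0334 g 40.0
az 94.87 rz 0.27 q7 9.1 shift -22.16 5.43 6.12
```

Call:
{"fn": "step_arm", "kwargs": {"targets": [-3,0.7,0,0,0,0,1,-5,1.2,0,0,0,0,1,-5,1.2,0,0,0,0,1,-5,1.2,0,0,0,0,1,-4.1,1,0,0,0,0,1,0,0,3,0,0,0,1,0,0,3.1,0,0,0,1,0,0,0,0,0,0,1,0,0,0,0,0,0,0.35,0,0,0,0,0,0,0.35,0,0,0,0,0,0,0.35,0,0,-5,0,0,0,0.35]}}

```text
time: 20.95
position: [0.5032, -0.3695, 0.1242]
orientation: [-2.125, -2.303, 0.002]
wrist_force: [1.1, -1.7, 1.3]
grip_width: 0.0554
grasp_force: 0.0
```

```bash
python3 - <<'E'
from h import *
im=env.grab_frame('top')[:,:,::-1].copy();H,S,V=cv2.split(cv2.cvtColor(im,cv2.COLOR_BGR2HSV))
print('corkt',rect('top',(H>8)&(H<22)&(S>90)&(V>40),.04,big=30))
go([.4185,.027,.14],100.7)
E
```

```text
corkt [(array([327., 270.]), 418.6, 26.4, 69.2, 33.6, 100.7), (array([464., 265.]), 428.8, -372.5, 75.9, 34.2, 94.7)]
t 21.0 p [ 0.5089 -0.3722  0.1338] x [-0.08   0.997 -0.005] y [0.997 0.08  0.006] z [ 0.007 -0.005 -1.   ] F [ 1.4 -1.3  5.1] w 0.0555 g 0.0
az 94.6 rz -6.1 q7 22.0 shift 40.9 -1.47 -0.62
```

Call:
{"fn": "step_arm", "kwargs": {"targets": [0,0,0,0,0,-6.1,0.35,3.5,-0.1,0,0,0,0,0.35,6,-0.2,0,0,0,0,0.35,6,-0.2,0,0,0,0,0.35,6,-0.2,0,0,0,0,0.35,6,-0.2,0,0,0,0,0.35,6,-0.2,0,0,0,0,0.35,5,-0.2,0,0,0,0,0.35,2.4,-0.1,1.5,0,0,0,0.35,0,0,4,0,0,0,0.35,0,0,2.4,0,0,0,0.35,0,0,0,0,0,0,0.35]}}

```text
time: 22.5
position: [0.4153, 0.0288, 0.047]
orientation: [-2.002, -2.418, 0.002]
wrist_force: [-0.2, 0.1, 0.4]
grip_width: 0.0554
grasp_force: 0.0
```

```bash
python3 - <<'E'
from h import *
go([.4185,.027,.016],100.7)
s=env.get_state();im=env.grab_frame('wrist')[:,:,::-1].copy();H,S,V=cv2.split(cv2.cvtColor(im,cv2.COLOR_BGR2HSV))
print('corkw',rect('wrist',(H>8)&(H<22)&(S>90)&(V>40),.04,s,300))
im=env.grab_frame('top')[:,:,::-1].copy();cv2.imwrite('pics/t5.png',cv2.resize(im[165:295,180:510],(792,312),interpolation=2))
E
```

```text
t 22.5 p [0.4153 0.0288 0.047 ] x [-0.187  0.982  0.001] y [ 0.982  0.187 -0.002] z [-0.003  0.    -1.   ] F [-0.2  0.1  0.4] w 0.0554 g 0.0
az 100.76 rz 0.06 q7 -18.7 shift -0.23 0.28 3.1
corkw [(array([324., 245.]), 416.9, 32.0, 75.0, 33.2, 101.1)]
```

View pics/t5.png

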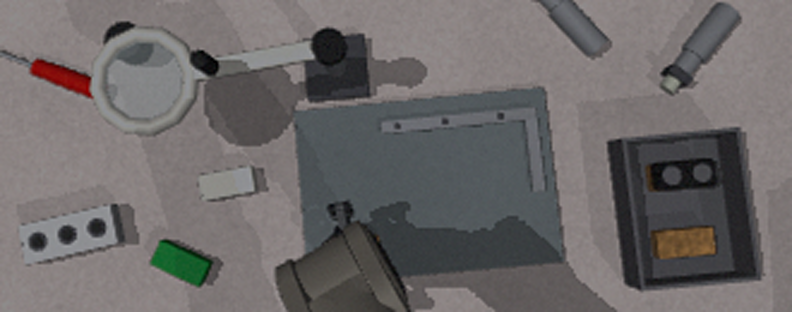

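The black piece sits on the first cork in the bin, the other cork is beside it, and the plate holds only the last cork. I'll fetch it now.

Call:
{"fn": "step_arm", "kwargs": {"targets": [0,0.25,2.1,0,0,0,0.35,0,0,1,0,0,0,0.35,0,0,0,0,0,0,1,0,0,0,0,0,0,1,0,0,0,0,0,0,1,0,0,0,0,0,0,1,0,0,-3,0,0,0,1,0,0,-5,0,0,0,1,0,0,-4,0,0,6.1,1,0,0,0,0,0,0,1]}}

```text
time: 23.85
position: [0.4212, 0.029, 0.1393]
orientation: [2.127, 2.304, 0.005]
wrist_force: [-0.4, -0.1, -0.9]
grip_width: 0.0329
grasp_force: 40.8
```

```bash
python3 - <<'E'
from h import *
go([.43,-.378,.08],94.6)
E
```

```text
t 23.85 p [0.4212 0.029  0.1393] x [-0.08   0.997 -0.002] y [0.997 0.08  0.007] z [ 0.007 -0.002 -1.   ] F [-0.4 -0.1 -0.9] w 0.0329 g 40.8
az 94.56 rz -0.04 q7 -13.7 shift -40.64 -2.38 5.93
```

Call:
{"fn": "step_arm", "kwargs": {"targets": [-3.5,-0.2,0,0,0,0,1,-5.5,-0.3,0,0,0,0,1,-6,-0.35,0,0,0,0,1,-6,-0.35,0,0,0,0,1,-6,-0.35,0,0,0,0,1,-6,-0.35,0,0,0,0,1,-4.6,-0.3,0,0,0,0,1,-3,-0.2,2,0,0,0,1,0,0,3.9,0,0,0,1,0,0,0,0,0,0,1,0,0,0,0,0,0,1]}}

```text
time: 25.22
position: [0.4279, -0.3769, 0.0779]
orientation: [-2.128, -2.31, -0.0]
wrist_force: [0.9, -0.4, -1.0]
grip_width: 0.0329
grasp_force: 40.7
```

Call:
{"fn": "step_arm", "kwargs": {"targets": [0,0,0,0,0,0,0.35,0,0,0,0,0,0,0.35,0,0,0,0,0,0,0.35,0,0,-5,0,0,0,0.35,0,0,-6,0,0,0,0,0,0,-4,0,0,0,0,0,0,0,0,0,0,0]}}

```text
time: 26.1
position: [0.4296, -0.3788, 0.2321]
orientation: [2.125, 2.303, -0.001]
wrist_force: [-0.5, 0.7, 0.3]
grip_width: 0.0854
grasp_force: 0.0
```

```bash
python3 - <<'E'
from h import *
im=env.grab_frame('top')[:,:,::-1].copy();cv2.imwrite('pics/t6.png',im)
hsv=cv2.cvtColor(im,cv2.COLOR_BGR2HSV);H,S,V=cv2.split(hsv)
print('cork',rect('top',(H>8)&(H<22)&(S>90)&(V>40),.04,big=30))
# edges/lines of plate & block
g=cv2.cvtColor(im,cv2.COLOR_BGR2GRAY)
reg=np.zeros_like(V);reg[195:290,296:420]=1
m=((H>90)&(H<118)&(S>18)&(V>40)&(V<130)&(reg>0)).astype(np.uint8); m=cv2.morphologyEx(m,cv2.MORPH_OPEN,np.ones((3,3)))
print('plate',rect('top',m,.012,big=800))
reg[:]=0;reg[245:285,180:240]=1
c=cv2.HoughCircles(cv2.resize(g[245:285,180:240],None,fx=6,fy=6,interpolation=2),cv2.HOUGH_GRADIENT,1,60,param1=60,param2=18,minRadius=12,maxRadius=36)
if c is not None:
    uv=c[0][:,:2]/6-.4+[180,245]; print(uv.round(1).tolist(),plane('top',uv,.036).round(4).tolist())
go([.441,.383,.2],101)
E
```

```text
cork [(array([467., 265.]), 430.8, -379.7, 90.0, 36.5, 94.7)]
plate [(array([366., 234.]), 500.6, -65.7, 318.0, 217.9, 94.7)]
[[220.0, 259.5], [207.7, 262.4], [195.2, 265.4]] [[0.4527, 0.346, 0.036], [0.4446, 0.3832, 0.036], [0.4361, 0.4208, 0.036]]
t 26.15 p [ 0.4282 -0.3781  0.2296] x [-0.08   0.997 -0.003] y [0.997 0.08  0.002] z [ 0.002 -0.003 -1.   ] F [-0.7 -0.8 -0.5] w 0.0852 g 0.0
az 94.6 rz -6.4 q7 31.8 shift 74.47 15.78 2.96
```

Cork stack is in the bin. Next the block: its centre is at (0.4444, 0.3833), long axis at 102.5°.

Call:
{"fn": "step_arm", "kwargs": {"targets": [0,0,0,0,0,-8,0,3.5,0.9,0,0,0,0,0,5.5,1.3,0,0,0,0,0,6,1.5,0,0,0,0,0,6,1.5,0,0,0,0,0,6,1.5,0,0,0,0,0,6,1.5,0,0,0,0,0,6,1.5,0,0,0,0,0,6,1.5,0,0,0,0,0,6,1.5,0,0,0,0,0,6,1.5,0,0,0,0,0,6,1.5,0,0,0,0,0]}}

```text
time: 27.65
position: [0.4426, 0.2723, 0.2263]
orientation: [-1.965, -2.451, 0.004]
wrist_force: [0.4, -1.7, 1.0]
grip_width: 0.0856
grasp_force: 0.0
```

Call:
{"fn": "step_arm", "kwargs": {"targets": [5,1.2,0,0,0,0,0,3.9,0.9,0,0,0,0,0,2,0.4,3,0,0,0,0,0,0,5,0,0,0,0,0,0,3,0,0,0,0,0,0,0,0,0,0,0]}}

```text
time: 28.4
position: [0.4417, 0.381, 0.1141]
orientation: [-1.962, -2.452, 0.012]
wrist_force: [0.5, 0.5, 0.1]
grip_width: 0.0853
grasp_force: 0.0
```

```bash
python3 - <<'E'
from h import *
go([.4444,.3833,.03],102.5)
s=env.get_state();im=env.grab_frame('wrist')[:,:,::-1].copy();cv2.imwrite('pics/w7.png',im)
print(proj('wrist',[[.4444,.3833,.036],[.4527,.346,.036],[.4361,.4208,.036]],s).round(1).tolist())
E
```

```text
t 28.4 p [0.4417 0.381  0.1141] x [-0.219  0.976 -0.004] y [ 0.976  0.219 -0.007] z [-0.006 -0.005 -1.   ] F [0.5 0.5 0.1] w 0.0853 g 0.0
az 102.66 rz 0.16 q7 -57.8 shift 0.16 0.31 8.41
[[324.7, 207.9], [324.4, 252.2], [325.1, 158.1]]
```

View pics/w7.png

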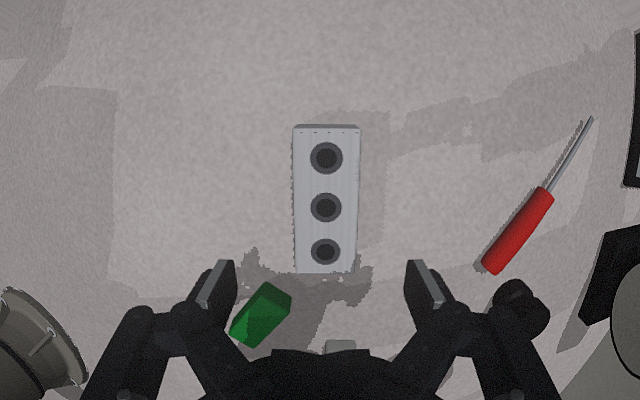

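The block shows clearly with ports (326,158), (325,208), (324,252), matching the projection; the jaws line up with it. I'll descend and grip.

Call:
{"fn": "step_arm", "kwargs": {"targets": [0.1,0.2,3,0,0,0,0,0,0,4,0,0,0,0,0,0,2.4,0,0,0,0,0,0,1,0,0,0,0,0,0,0,0,0,0,0,0,0,0,0,0,0,1,0,0,0,0,0,0,1,0,0,0,0,0,0,1,0,0,0,0,0,0,1], "newtons": 80}}

```text
time: 29.58
position: [0.4461, 0.3856, 0.0152]
orientation: [1.964, 2.451, 0.003]
wrist_force: [-0.0, -0.7, 5.3]
grip_width: 0.048
grasp_force: 86.5
```

```bash
python3 - <<'E'
from h import *
s=say();im=env.grab_frame('wrist')[:,:,::-1].copy();cv2.imwrite('pics/w8.png',im)
g=cv2.cvtColor(im,cv2.COLOR_BGR2GRAY)
c=cv2.HoughCircles(cv2.resize(g[100:330,260:390],None,fx=3,fy=3,interpolation=2),cv2.HOUGH_GRADIENT,1,60,param1=60,param2=25,minRadius=25,maxRadius=80)
if c is not None:
    uv=c[0][:,:2]/3+[260,100]; uv=uv[uv[:,1].argsort()]; P=plane('wrist',uv,.036,s); print(uv.round(1).tolist(),P.round(4).tolist())
E
```

```text
t 29.57 p [0.4461 0.3856 0.0152] x [-0.218  0.976  0.001] y [0.976 0.218 0.002] z [ 0.002  0.001 -1.   ] F [-0.  -0.7  5.3] w 0.048 g 86.5
[[318.2, 210.5], [317.8, 287.5]] [[0.4374, 0.4216, 0.036], [0.4456, 0.3834, 0.036]]
```

Call:
{"fn": "step_arm", "kwargs": {"targets": [0,0,-2,0,0,0,1,0,0,-3,0,0,0,1,0,0,-4,0,0,0,1,0,0,-3,0,0,4,1,0,0,0,0,0,4,1,-2.5,0,0,0,0,0,1,-4,0,0,0,0,0,1,-5,0,0,0,0,0,1,-5,0,0,0,0,0,1,-5,0,0,0,0,0,1,-5,0,0,0,0,0,1,-4,0,0,0,0,0,1]}}

```text
time: 31.12
position: [0.4695, 0.0782, 0.1341]
orientation: [2.131, 2.307, -0.002]
wrist_force: [-0.2, -0.4, -4.1]
grip_width: 0.0484
grasp_force: 85.1
```

```bash
python3 - <<'E'
from h import *
go([.5424,-.1205,.06],94.7)
E
```

```text
t 31.12 p [0.4695 0.0782 0.1341] x [-0.079  0.997 -0.002] y [ 0.997  0.079 -0.   ] z [-0.    -0.002 -1.   ] F [-0.2 -0.4 -4.1] w 0.0484 g 85.1
az 94.54 rz -0.16 q7 -28.6 shift -20.4 5.64 7.41
```

Call:
{"fn": "step_arm", "kwargs": {"targets": [-3,0.8,0,0,0,0,1,-4,1.1,0,0,0,0,1,-4,1.1,0,0,0,0,1,-4,1.1,0,0,0,0,1,-3.5,1,0,0,0,0,1,-2,0.5,2,0,0,0,1,0,0,3,0,0,0,1,0,0,2.7,0,0,0,1,0,0,0,0,0,0,1,0,0,0,0,0,0,1]}}

```text
time: 32.38
position: [0.5431, -0.119, 0.058]
orientation: [2.129, 2.308, 0.001]
wrist_force: [1.3, -0.1, -3.2]
grip_width: 0.0482
grasp_force: 85.0
```

```bash
python3 - <<'E'
from h import *
go([.5424,-.1205,.028],94.7)
s=env.get_state();im=env.grab_frame('wrist')[:,:,::-1].copy();cv2.imwrite('pics/w9.png',im)
A=np.radians(4.7);M=np.array([[np.cos(A),-np.sin(A)],[np.sin(A),np.cos(A)]]);o=np.array([.5006,-.0657])
W=lambda x,y,z:[*(o+M@[x,y]),z]
print(proj('wrist',[W(.07,.05,.022),W(.085,.05,.022),W(-.11,.16,.012),W(.11,.16,.012),W(-.02,-.13,.022)],s).round(1).tolist())
E
```

```text
t 32.38 p [ 0.5431 -0.119   0.058 ] x [-0.081  0.997 -0.   ] y [0.997 0.081 0.002] z [ 0.002 -0.    -1.   ] F [ 1.3 -0.1 -3.2] w 0.0482 g 85.0
az 94.62 rz -0.08 q7 -13.3 shift -0.15 -0.08 3.0
[[375.7, 59.8], [401.2, 61.4], [116.8, -55.0], [427.7, -81.8], [244.1, 319.2]]
```

View pics/w9.png

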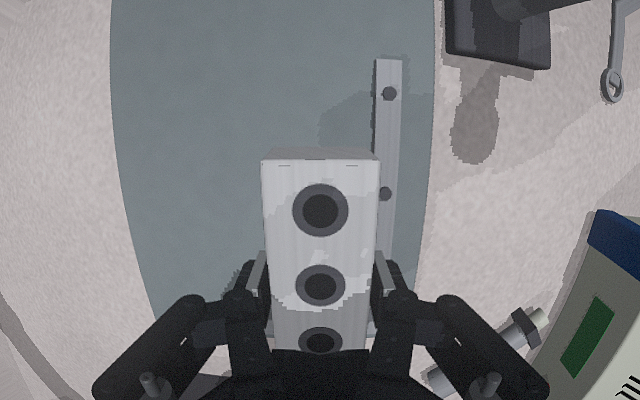

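The long stop's near end is seen at (375,59) to (402,60), within 1–2 px of prediction, and the block sits square in the jaws. I'll lower it.

Call:
{"fn": "step_arm", "kwargs": {"targets": [0,0,1.5,0,0,0,1,0,0,1.2,0,0,0,1,0,0,0.5,0,0,0,1,0,0,0,0,0,0,1,0,0,0,0,0,0,1]}}

```text
time: 33.05
position: [0.5418, -0.1194, 0.0272]
orientation: [2.131, 2.308, -0.006]
wrist_force: [-9.9, -0.4, 21.3]
grip_width: 0.0481
grasp_force: 88.4
```

```bash
cat >> h.py <<'E'
def st(yaw=4.7,o=(.5006,-.0657)):
    s=say();A=np.radians(yaw);d=s['position'][:2]-o
    print('plate xy mm',(1000*np.array([np.cos(A)*d[0]+np.sin(A)*d[1],-np.sin(A)*d[0]+np.cos(A)*d[1]])).round(2))
    f=s['wrist_force'];print('F plate',round(np.cos(A)*f[0]+np.sin(A)*f[1],1),round(-np.sin(A)*f[0]+np.cos(A)*f[1],1),round(f[2],1))
E
python3 -c "
from h import *
st()"
```

```text
t 33.05 p [ 0.5418 -0.1194  0.0272] x [-0.08   0.997 -0.003] y [ 0.997  0.08  -0.003] z [-0.003 -0.003 -1.   ] F [-9.9 -0.4 21.3] w 0.0481 g 88.4
plate xy mm [ 36.64 -56.86]
F plate -9.9 0.4 21.3
```

Call:
{"fn": "step_arm", "kwargs": {"targets": [0,0,-0.25,0,0,0,1,0,0.3,0,0,0,0,1,0,0.3,0,0,0,0,1,0,0.3,0,0,0,0,1,0,0,0,0,0,0,1,0,0,0,0,0,0,1]}}

```text
time: 33.8
position: [0.5501, -0.1186, 0.0272]
orientation: [-2.129, -2.308, 0.005]
wrist_force: [-5.4, -0.9, 6.2]
grip_width: 0.0484
grasp_force: 86.4
```

```bash
python3 -c "
from h import *
st()"
```

```text
t 33.8 p [ 0.5501 -0.1186  0.0272] x [-0.08   0.997 -0.001] y [ 0.997  0.08  -0.003] z [-0.003 -0.001 -1.   ] F [-5.4 -0.9  6.2] w 0.0484 g 86.4
plate xy mm [ 45.03 -56.83]
F plate -5.5 -0.5 6.2
```

Call:
{"fn": "step_arm", "kwargs": {"targets": [-0.4,0,0,0,0,0,1,-0.4,0,0,0,0,0,1,-0.3,0,0,0,0,0,1,-0.2,0,0,0,0,0,1,-0.1,0.1,0,0,0,0,1,0,0.1,0,0,0,0,1,0,0,0,0,0,0,1,0,0,0,0,0,0,1]}}

```text
time: 34.8
position: [0.5509, -0.1267, 0.0273]
orientation: [-2.121, -2.304, 0.003]
wrist_force: [-10.7, 8.1, 12.9]
grip_width: 0.0485
grasp_force: 87.2
```

```bash
python3 -c "
from h import *
st()"
```

```text
t 34.8 p [ 0.5509 -0.1267  0.0273] x [-0.082  0.997  0.006] y [ 0.997  0.083 -0.008] z [-0.008  0.005 -1.   ] F [-10.7   8.1  12.9] w 0.0485 g 87.2
plate xy mm [ 45.11 -64.9 ]
F plate -10.0 9.0 12.9
```

Call:
{"fn": "step_arm", "kwargs": {"targets": [-0.2,-0.2,0,0,0,0,1,-0.3,0,0,0,0,0,1,0,0,0,0,0,0,1,0,0,0,0,0,0,1]}}

```text
time: 35.3
position: [0.5511, -0.1301, 0.0273]
orientation: [-2.121, -2.305, -0.005]
wrist_force: [-7.1, 11.7, 8.1]
grip_width: 0.0485
grasp_force: 86.6
```

```bash
python3 -c "
from h import *
st()
s=env.get_state();im=env.grab_frame('wrist')[:,:,::-1].copy()
g=cv2.cvtColor(im,cv2.COLOR_BGR2GRAY)
c=cv2.HoughCircles(cv2.resize(g[150:380,260:390],None,fx=3,fy=3,interpolation=2),cv2.HOUGH_GRADIENT,1,60,param1=60,param2=25,minRadius=25,maxRadius=80)
uv=c[0][:,:2]/3+[260,150]; uv=uv[uv[:,1].argsort()]; print(uv,plane('wrist',uv,.048,s))
A=np.radians(4.7);print((plane('wrist',uv,.048,s)[:,:2]-[.5006,-.0657])@np.array([[np.cos(A),-np.sin(A)],[np.sin(A),np.cos(A)]]))
"
```

```text
t 35.3 p [ 0.5511 -0.1301  0.0273] x [-0.083  0.997  0.009] y [ 0.997  0.083 -0.003] z [-0.004  0.008 -1.   ] F [-7.1 11.7  8.1] w 0.0485 g 86.6
plate xy mm [ 45.07 -68.33]
F plate -6.1 12.2 8.1
[[321.83333206 209.5       ]
 [321.16666794 289.5       ]
 [319.16666794 352.5       ]
 [344.83333588 364.16667175]
 [303.5        368.16667175]
 [282.83333397 369.16667175]] [[ 0.54905255 -0.09297364  0.048     ]
 [ 0.55218644 -0.13353004  0.048     ]
 [ 0.55478581 -0.17733467  0.048     ]
 [ 0.57030991 -0.18647386  0.048     ]
 [ 0.54684844 -0.19206028  0.048     ]
 [ 0.53481636 -0.19464121  0.048     ]]
[[ 0.04605486 -0.03115206]
 [ 0.04585508 -0.07182887]
 [ 0.04485643 -0.11569919]
 [ 0.05957947 -0.12607967]
 [ 0.03573915 -0.12972491]
 [ 0.02353605 -0.13131127]]
```

Call:
{"fn": "step_arm", "kwargs": {"targets": [-0.3,0,0,0,0,0,1,0,0,0,0,0,0,1,0,0,0,0,0,0,1,0,0,0,0,0,0,1]}}

```text
time: 35.85
position: [0.5511, -0.1301, 0.0274]
orientation: [-2.118, -2.304, -0.009]
wrist_force: [-8.7, 16.1, 9.3]
grip_width: 0.0485
grasp_force: 86.7
```

```bash
python3 -c "
from h import *
st()"
```

```text
t 35.85 p [ 0.5511 -0.1301  0.0274] x [-0.084  0.996  0.012] y [ 0.996  0.084 -0.004] z [-0.005  0.012 -1.   ] F [-8.7 16.1  9.3] w 0.0485 g 86.7
plate xy mm [ 45.07 -68.32]
F plate -7.3 16.7 9.3
```

The block stopped moving as the force rose, so it's flush with both stops. I'll relieve the load, release and back off.

Call:
{"fn": "step_arm", "kwargs": {"targets": [0.3,0,0,0,0,0,1,0.3,-0.15,0,0,0,0,1,0,-0.1,0,0,0,0,1,0,0,0,0,0,0,1]}}

```text
time: 36.35
position: [0.551, -0.1301, 0.0273]
orientation: [-2.126, -2.309, -0.008]
wrist_force: [0.1, 7.0, 0.4]
grip_width: 0.0481
grasp_force: 85.6
```

```bash
python3 -c "
from h import *
st()"
```

```text
t 36.35 p [ 0.551  -0.1301  0.0273] x [-0.083  0.997  0.005] y [0.997 0.083 0.002] z [ 0.002  0.006 -1.   ] F [0.1 7.  0.4] w 0.0481 g 85.6
plate xy mm [ 44.94 -68.32]
F plate 0.6 7.0 0.4
```

Call:
{"fn": "step_arm", "kwargs": {"targets": [0,0,0,0,0,0,0.3,0,0,0,0,0,0,0.3,0,0,0,0,0,0,0.3,0,0,-2,0,0,0,0.3,0,0,-4,0,0,0,0.3,0,0,-5,0,0,0,0,3,-4,-3,0,0,0,0,4,-6,0,0,0,0,0,4,-6,0,0,0,0,0,0,0,0,0,0,0,0]}}

```text
time: 37.6
position: [0.3939, -0.0462, 0.1672]
orientation: [2.125, 2.309, -0.014]
wrist_force: [1.1, -1.0, 0.3]
grip_width: 0.0851
grasp_force: 0.0
```

```bash
python3 - <<'E'
from h import *
s=say()
im=env.grab_frame('wrist')[:,:,::-1].copy();cv2.imwrite('pics/w10.png',im)
t=env.grab_frame('top')[:,:,::-1].copy();cv2.imwrite('pics/t10.png',t)
A=np.radians(4.7);M=np.array([[np.cos(A),-np.sin(A)],[np.sin(A),np.cos(A)]]);o=np.array([.5006,-.0657])
c=[[*(o+M@[.045+a*.025,-.07+b*.06]),.048] for a,b in((1,1),(-1,1),(-1,-1),(1,-1))]
print(proj('top',c).round(1).tolist(),proj('wrist',c,s).round(1).tolist())
z=cv2.resize(t[190:290,290:510],(800,364),interpolation=2);cv2.imwrite('pics/z10.png',np.vstack([z,cv2.resize(im[:200],(800,236))[:236]]))
for n,i,S_ in(('top',t,None),('wrist',im,s)):
    q=proj(n,[[*(o+M@[.045,-.07+y]),.048] for y in(-.0385,0,.0385)],S_)
    g=cv2.cvtColor(i,cv2.COLOR_BGR2GRAY);R_=4 if n=='top' else 9
    for u in q:
        x,y=u.round().astype(int);w=g[y-R_:y+R_+1,x-R_:x+R_+1]
        if w.size: k=np.argwhere(w<np.percentile(w,25)).mean(0)-R_; uv=[x+k[1],y+k[0]];P=plane(n,uv,.048,S_)[0,:2];print(n,u.round(1),np.round(uv,1),((P-o)@M*1000).round(1))
E
```

```text
t 37.6 p [ 0.3939 -0.0462  0.1672] x [-0.083  0.997 -0.009] y [ 0.997  0.083 -0.004] z [-0.004 -0.009 -1.   ] F [ 1.1 -1.   0.3] w 0.0851 g 0.0
[[359.0, 217.8], [360.8, 234.8], [401.7, 230.9], [399.8, 213.9]] [[489.6, 229.2], [447.2, 230.5], [427.6, 323.3], [465.5, 319.2]]
top [393.4 223.1] [393.2 223.1] [  45.2 -107.8]
top [380.3 224.3] [380.1 224.1] [ 45.9 -69.5]
top [367.2 225.6] [367.2 225.5] [ 45.2 -31.5]
wrist [451.  307.4] [450.9 307.9] [  45.1 -109.3]
wrist [458.2 279.8] [458.5 279.4] [ 45.2 -69.4]
wrist [465.3 248.8] [465.4 248.6] [ 45.  -31.3]
```

View pics/z10.png

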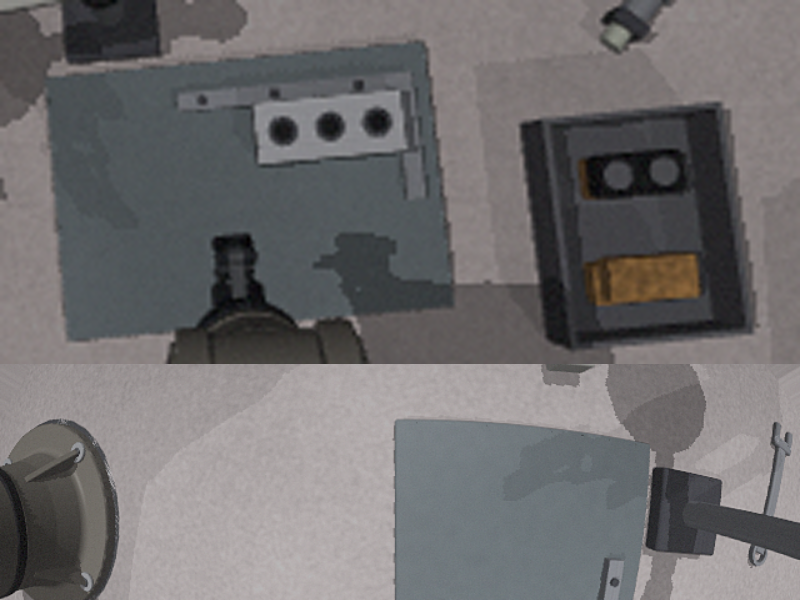

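The block is seated at plate (45.2, -69.5) mm and square. The bin at (640,225) in the crop holds all four pieces. Now back to the magnifier handle.

Call:
{"fn": "step_arm", "kwargs": {"targets": [0,0,-5,0,0,0,0,0,0,-5,0,0,0,0,0,0,-5.5,0,0,10,0,0,0,0,0,0,10,0,0,0,0,0,0,10,0,0,0,0,0,0,10,0,0,0,0,0,0,10,0,0,0,0,0,0,10,0,0,0,0,0,0,10,0,0,0,0,0,0,10,0,0,0,0,0,0,10,0,0,0,0,0,0,10,0], "newtons": 40}}

```text
time: 39.2
position: [0.4001, -0.0474, 0.3239]
orientation: [-3.137, 0.154, -0.005]
wrist_force: [0.1, -0.3, -0.2]
grip_width: 0.0855
grasp_force: 0.0
```

Call:
{"fn": "step_arm", "kwargs": {"targets": [0,0,0,0,0,10,0,0,0,0,0,0,10,0,0,0,0,0,0,10,0,0,0,0,0,0,0,0]}}

```text
time: 39.7
position: [0.3998, -0.0474, 0.3237]
orientation: [-2.994, 0.95, -0.004]
wrist_force: [0.4, -0.3, -0.6]
grip_width: 0.0853
grasp_force: 0.0
```

```bash
python3 - <<'E'
from h import *
go([.6295,.1775,.32],-35)
im=env.grab_frame('top')[:,:,::-1].copy();cv2.imwrite('pics/t11.png',im)
V=cv2.cvtColor(im,cv2.COLOR_BGR2HSV)[:,:,2]
print(proj('top',[.6295,.1775,.255]))
k=(V[175:205,250:285]<45).astype(np.uint8);r=cv2.connectedComponentsWithStats(k);print(r[3]+[250,175],r[2][:,4])
E
```

```text
t 39.7 p [ 0.3998 -0.0474  0.3237] x [ 0.817 -0.577  0.002] y [-0.577 -0.817 -0.002] z [ 0.002  0.    -1.   ] F [ 0.4 -0.3 -0.6] w 0.0853 g 0.0
az -35.22 rz -0.22 q7 -92.0 shift 5.92 -31.6 0.37
[[261.67087879 189.7176089 ]]
[[267.16221766 189.41170431]
 [264.92105263 190.63157895]] [974  76]
```

Call:
{"fn": "step_arm", "kwargs": {"targets": [0.6,-3,0,0,0,0,0,1,-5.2,0,0,0,0,0,1.1,-6,0,0,0,0,0,1.1,-6,0,0,0,0,0,1.1,-5.6,0,0,0,0,0,0.7,-3.9,0,0,0,0,0,0.3,-1.9,0,0,0,0,0,0,0,0,0,0,0,0]}}

```text
time: 40.75
position: [0.4789, 0.1472, 0.3832]
orientation: [-2.927, 0.929, -0.181]
wrist_force: [-0.4, -0.7, 0.1]
grip_width: 0.0852
grasp_force: 0.0
```

```bash
python3 - <<'E'
from h import *
go([.6295,.1775,.208],-35);s=env.get_state()
im=env.grab_frame('wrist')[:,:,::-1].copy();cv2.imwrite('pics/w11.png',im)
print(proj('wrist',[[.6295,.1775,.255],[.6295,.1775,.19],[.652,.047,.2]],s).round(1).tolist())
E
```

```text
t 40.75 p [0.4789 0.1472 0.3832] x [ 0.811 -0.578  0.093] y [-0.57  -0.816 -0.097] z [ 0.132  0.026 -0.991] F [-0.4 -0.7  0.1] w 0.0852 g 0.0
az -35.49 rz -0.49 q7 -115.3 shift 10.6 -11.12 17.52
[[217.0, 93.4], [240.1, 98.6], [320.7, 13.4]]
```

View pics/w11.png

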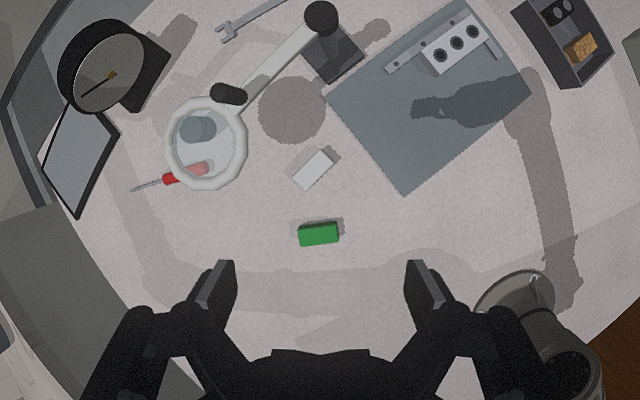

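```bash
cat >> h.py <<'E'
def full(P,az):
    """turn (deg rotvec, tool axes) then shift in target tool axes"""
    s=say();T=R.from_rotvec(s['orientation']).as_matrix();A=np.radians(az)
    G=np.array([[np.cos(A),np.sin(A),0],[np.sin(A),-np.cos(A),0],[0,0,-1]])
    print('q',np.degrees(s['joints']).round(1));print('turn',np.degrees(R.from_matrix(T.T@G).as_rotvec()).round(2),'shift after',((np.array(P)-s['position'])@G*100).round(2),'shift before',((np.array(P)-s['position'])@T*100).round(2))
E
python3 -c "
from h import *
full([.6295,.1775,.32],-35)"
```

```text
t 40.8 p [0.4787 0.1463 0.3828] x [ 0.81  -0.58   0.092] y [-0.572 -0.815 -0.097] z [ 0.131  0.026 -0.991] F [-0.2 -0.5 -0.5] w 0.0853 g 0.0
q [  85.6  -28.3  -78.2   98.1  -30.4   81.2 -115.3]
turn [-5.54 -5.3  -0.33] shift after [ 10.57 -11.2    6.28] shift before [  9.83 -10.56   8.27]
```

The arm hit the limits of joints 2 and 3 near its inner reach. The magnifier is still parked, with its handle at (228,93). I'll move outwards and level the tool again.

Call:
{"fn": "step_arm", "kwargs": {"targets": [2.5,-2.6,1,-1.4,-1.3,0,0,2.5,-2.6,1.2,-1.4,-1.3,0,0,2.5,-2.7,1.6,-1.4,-1.3,0,0,2.5,-2.7,2,-1.4,-1.3,0,0,0,0,0,0,0,0,0]}}

```text
time: 41.42
position: [0.4818, 0.1341, 0.3837]
orientation: [-2.92, 0.932, -0.167]
wrist_force: [-0.3, -0.1, 0.4]
grip_width: 0.0852
grasp_force: 0.0
```

```bash
python3 -c "
from h import *
full([.6295,.1775,.32],-35)"
```

```text
t 41.42 p [0.4818 0.1341 0.3837] x [ 0.81  -0.581  0.081] y [-0.573 -0.813 -0.101] z [ 0.125  0.035 -0.992] F [-0.3 -0.1  0.4] w 0.0852 g 0.0
q [  87.8  -28.3  -78.2   97.9  -31.1   81.9 -113.2]
turn [-5.8  -4.7  -0.39] shift after [  9.61 -12.02   6.37] shift before [  8.93 -11.34   8.32]
```

```bash
python3 -c "
from h import *
full([.55,-.12,.32],-35)"
```

```text
t 41.42 p [0.4818 0.1341 0.3837] x [ 0.81  -0.581  0.081] y [-0.573 -0.813 -0.101] z [ 0.125  0.035 -0.992] F [-0.3 -0.1  0.4] w 0.0852 g 0.0
q [  87.8  -28.3  -78.2   97.9  -31.1   81.9 -113.2]
turn [-5.8  -4.7  -0.39] shift after [20.16 16.91  6.37] shift before [19.76 17.41  6.27]
```

Call:
{"fn": "step_arm", "kwargs": {"targets": [2.5,2.2,0.5,0,0,0,0,3.5,3,0.9,-1.1,-0.9,0,0,3.5,3,1,-1.2,-1,0,0,3.5,3,1.2,-1.2,-1,0,0,3.5,3,1.4,-1.2,-1,0,0,3.3,2.9,1.4,-1.1,-0.8,0,0,0,0,0,0,0,0,0,0,0,0,0,0,0,0]}}

```text
time: 42.42
position: [0.4612, -0.1087, 0.3501]
orientation: [-2.974, 0.948, -0.122]
wrist_force: [0.9, -0.9, 0.5]
grip_width: 0.0856
grasp_force: 0.0
```

```bash
python3 -c "
from h import *
full([.55,-.12,.32],-35)"
```

```text
t 42.42 p [ 0.4612 -0.1087  0.3501] x [ 0.813 -0.578  0.069] y [-0.577 -0.816 -0.04 ] z [ 0.08  -0.007 -0.997] F [ 0.9 -0.9  0.5] w 0.0856 g 0.0
q [115.3 -28.3 -78.2 102.3 -30.5  81.  -83.6]
turn [-2.3  -3.98 -0.36] shift after [ 7.92 -4.16  3.01] shift before [ 7.66 -4.08  3.72]
```

Call:
{"fn": "step_arm", "kwargs": {"targets": [0,0,0,-1,-2,-8,0,0,0,0,-1,-2,-10,0,0,0,0,0,0,-10,0,0,0,0,0,0,-10,0,0,0,0,0,0,-10,0,0,0,0,0,0,-10,0,0,0,0,0,0,-10,0,0,0,0,0,0,-10,0,0,0,0,0,0,-10,0,0,0,0,0,0,0,0]}}

```text
time: 43.68
position: [0.444, -0.1042, 0.3561]
orientation: [2.8, 1.384, 0.017]
wrist_force: [0.7, 0.5, -0.8]
grip_width: 0.0854
grasp_force: 0.0
```

```bash
python3 -c "
from h import *
full([.55,-.05,.32],60)"
```

```text
t 43.67 p [ 0.444  -0.1042  0.3561] x [0.607 0.794 0.002] y [ 0.794 -0.607  0.021] z [ 0.018 -0.011 -1.   ] F [ 0.7  0.5 -0.8] w 0.0854 g 0.0
q [114.8 -28.2 -78.2 101.3 -27.8  84.3   3.1]
turn [ 1.21 -0.03 -7.4 ] shift after [9.99 6.48 3.61] shift before [10.74  5.06  3.74]
```

Call:
{"fn": "step_arm", "kwargs": {"targets": [2,2,1,0,0,0,0,2,2,1,0,0,0,0,2,2,1,0,0,0,0,2,2,1,0,0,0,0,2,2,1,0,0,0,0,0,0,0,0,0,0,0]}}

```text
time: 44.42
position: [0.4799, -0.0685, 0.3493]
orientation: [2.747, 1.36, 0.134]
wrist_force: [-0.2, -0.0, 0.6]
grip_width: 0.0852
grasp_force: 0.0
```

```bash
python3 -c "
from h import *
full([.55,-.05,.32],60)"
```

```text
t 44.42 p [ 0.4799 -0.0685  0.3493] x [0.604 0.796 0.046] y [ 0.789 -0.605  0.104] z [ 0.111 -0.027 -0.993] F [-0.2 -0.   0.6] w 0.0852 g 0.0
q [109.1 -28.3 -78.2 102.5 -30.3  78.4  -1.6]
turn [ 6.14 -2.25 -7.32] shift after [5.11 5.15 2.93] shift before [5.57 4.11 3.64]
```

```bash
cat > fk.py <<'E'
import numpy as np, itertools
from scipy.optimize import least_squares
from scipy.spatial.transform import Rotation as R
def chain(q,p,s):
    off,d1,a1,L1,a2,L2,a3,L3,c7,bx,by=p
    T=R.from_euler('z',s[0]*q[0]+off);P=np.array([bx,by,d1]); 
    P=P+T.apply([a1,0,0]); T=T*R.from_euler('y',q[1])*R.from_euler('z',s[1]*q[2]); P=P+T.apply([a2,0,L1])
    T=T*R.from_euler('y',q[3])*R.from_euler('z',s[2]*q[4]); P=P+T.apply([-a2,0,L2])
    T=T*R.from_euler('y',q[5]); P=P+T.apply([a3,0,0]); T=T*R.from_euler('z',s[3]*q[6]+c7); P=P+T.apply([0,0,L3])
    return P,T
E
python3 - <<'E'
from fk import *
from h import env
st=env.get_state()
X=lambda x,y,z:R.from_matrix(np.array([x,y,z]).T)
D=[(np.array([1.21697,.39909,.04502,1.53773,-.0187,1.2069,-.0507]),np.array([.16374,-.62846,.23039]),R.from_rotvec([-3.11444,-.39917,.0005])),
(np.radians([85.6,-28.3,-78.2,98.1,-30.4,81.2,-115.3]),np.array([.4787,.1463,.3828]),X([.81,-.58,.092],[-.572,-.815,-.097],[.131,.026,-.991])),
(np.radians([115.3,-28.3,-78.2,102.3,-30.5,81,-83.6]),np.array([.4612,-.1087,.3501]),X([.813,-.578,.069],[-.577,-.816,-.04],[.08,-.007,-.997])),
(np.radians([114.8,-28.2,-78.2,101.3,-27.8,84.3,3.1]),np.array([.444,-.1042,.3561]),X([.607,.794,.002],[.794,-.607,.021],[.018,-.011,-1])),
(st['joints'],st['position'],R.from_rotvec(st['orientation']))]
best=None
for s in itertools.product([1,-1],repeat=4):
  for c in(0,np.pi/2,np.pi,-np.pi/2):
    def f(p):
        o=[]
        for q,P,T in D:
            a,b=chain(q,p,s); o+=list((a-P)*3)+list((T.inv()*b).as_rotvec())
        o+=list(.003*(p[[2,4,6,9,10]]))
        return o
    r=least_squares(f,[-2.53*s[0],.3,0,.35,0,.35,0,.2,c,0,0])
    if best is None or r.cost<best[0]: best=(r.cost,s,r.x)
print(best); np.save('fk.npy',np.r_[best[1],best[2]])
E
```

```text
(np.float64(0.10181479876841495), (-1, -1, -1, -1), array([ 3.02326821,  0.25282903, -0.01436017, -0.67596506,  0.30961413,
       -0.11176283,  0.59972754, -0.40184971,  4.59344392,  0.0397846 ,
       -0.05814959]))
```

```bash
cat > fit.py <<'E'
from fk import *
from h import env
st=env.get_state()
X=lambda x,y,z:R.from_matrix(np.array([x,y,z]).T)
D=[(np.array([1.21697,.39909,.04502,1.53773,-.0187,1.2069,-.0507]),np.array([.16374,-.62846,.23039]),R.from_rotvec([-3.11444,-.39917,.0005])),
(np.radians([85.6,-28.3,-78.2,98.1,-30.4,81.2,-115.3]),np.array([.4787,.1463,.3828]),X([.81,-.58,.092],[-.572,-.815,-.097],[.131,.026,-.991])),
(np.radians([115.3,-28.3,-78.2,102.3,-30.5,81,-83.6]),np.array([.4612,-.1087,.3501]),X([.813,-.578,.069],[-.577,-.816,-.04],[.08,-.007,-.997])),
(np.radians([114.8,-28.2,-78.2,101.3,-27.8,84.3,3.1]),np.array([.444,-.1042,.3561]),X([.607,.794,.002],[.794,-.607,.021],[.018,-.011,-1])),
(st['joints'],st['position'],R.from_rotvec(st['orientation']))]
res=[]
for s in itertools.product([1,-1],repeat=4):
  for off0 in np.arange(-3,3,1.):
   for c in(0,np.pi):
    def f(p):
        o=[]
        for q,P,T in D:
            a,b=chain(q,p,s); o+=list((a-P)*3)+list((T.inv()*b).as_rotvec())
        return o+list(.003*(p[[2,4,6,9,10]]))
    r=least_squares(f,[off0,.3,0,.35,0,.35,0,.2,c,0,0],max_nfev=60); res.append((r.cost,s,r.x))
res.sort(key=lambda t:t[0])
for b in res[:3]: print(b[0],b[1],b[2].round(3))
np.save('fk.npy',np.r_[res[0][1],res[0][2]])
E
python3 fit.py
```

```text
0.0001610597497335193 (-1, -1, -1, -1) [-0.055  0.222  0.011  0.528  0.043  0.449  0.035  0.341  1.516 -0.009
  0.004]
0.00016105974973352108 (-1, -1, -1, -1) [-0.055  0.222  0.011  0.528  0.043  0.449  0.035  0.341  1.516 -0.009
  0.004]
0.00016105974973352224 (-1, -1, -1, -1) [-0.055  0.222  0.011  0.528  0.043  0.449  0.035  0.341  1.516 -0.009
  0.004]
```

```bash
cat > sim.py <<'E'
from fk import *
from h import env
z=np.load('fk.npy');s,p=z[:4],z[4:]
lo=np.array([-2.82,-.49,-1.37,0,-1.36,.23,-2.94])+.005;hi=np.array([2.82,2.23,1.46,2.46,4.5,2,2.94])-.005
def jac(q):
    P,T=chain(q,p,s);J=np.zeros((6,7))
    for i in range(7):
        d=q.copy();d[i]+=1e-5;a,b=chain(d,p,s);J[:3,i]=(a-P)/1e-5;J[3:,i]=(b*T.inv()).as_rotvec()/1e-5
    return J,P,T
def step(q,P1,T1,n=5):
    for _ in range(n):
        J,P,T=jac(q);e=np.r_[P1-P,(T1*T.inv()).as_rotvec()*.3]; W=np.diag([1,1,1,.3,.3,.3]);J=W@J
        d=J.T@np.linalg.solve(J@J.T+1e-4*np.eye(6),e); q=np.clip(q+d,lo,hi)
    return q
E
python3 - <<'E'
from sim import *
q=env.get_state()['joints'];J,P,T=jac(q)
N=np.linalg.svd(J)[2][-1];print('null',N.round(2), 'P',P)
for n,v in dict(x=[1,0,0,0,0,0],y=[0,1,0,0,0,0],z=[0,0,1,0,0,0],rx=[0,0,0,1,0,0],ry=[0,0,0,0,1,0],rz=[0,0,0,0,0,1]).items():
    print(n,np.linalg.lstsq(J,np.array(v,float),rcond=None)[0].round(2))
for name,d in dict(up=[0,0,.12],out=[.25,0,0],right=[0,-.25,0],back=[-.06,0,.05],upright=[0,-.2,.12],outdown=[.25,-.1,-.1],left=[0,.2,.1]).items():
    q1=q.copy()
    for k in range(20): q1=step(q1,P+np.array(d)*(k+1)/20,R.from_matrix(T.as_matrix()))
    print(name,np.degrees(q1).round(0),(chain(q1,p,s)[0]-P).round(3))
E
```

```text
null [ 0.28 -0.5   0.24 -0.01 -0.51  0.28  0.53] P [ 0.4804023  -0.06934825  0.34880716]
x [ 3.44 -0.13 -3.75 -2.16 -0.43  0.2  -0.83]
y [-2.14 -0.95  1.    0.28 -0.68  0.43 -1.09]
z [-0.19  0.31  0.81 -1.96  0.56  1.99 -0.52]
rx [ 0.58  0.6  -0.54 -0.11 -0.28  0.31  0.07]
ry [ 1.21 -0.1  -1.2  -0.73  0.44  0.9  -0.27]
rz [-0.13  0.33 -0.15  0.02  0.22 -0.14  0.74]
up [111. -25. -77.  87. -27.  92.  -6.] [-0.    0.    0.12]
out [141. -28. -78.  79. -47.  87.  -4.] [ 0.052 -0.203  0.184]
right [153. -28. -78.  93. -40.  84.  27.] [-0.105 -0.317  0.077]
back [ 97. -28. -63. 104. -27.  84.   0.] [-0.06 -0.    0.05]
upright [150. -28. -78.  79. -38.  98.  20.] [-0.06  -0.241  0.167]
outdown [147. -28. -78.  91. -46.  74.   5.] [-0.007 -0.317  0.107]
left [ 90. -28. -78.  88. -27.  91. -28.] [-0.     0.197  0.102]
```

```bash
cat > search.py <<'E'
from sim import *
from multiprocessing import Pool
q0=env.get_state()['joints'];P0,T0=chain(q0,p,s)
def down(az): A=np.radians(az);return R.from_matrix(np.array([[np.cos(A),np.sin(A),0],[np.sin(A),-np.cos(A),0],[0,0,-1]]))
G=np.array([.6295,.1775,.33])
def seg(q,P1,T1,n):
    P,T=chain(q,p,s);rv=(T1*T.inv()).as_rotvec()
    for k in range(1,n+1): q=step(q,P+(P1-P)*k/n,R.from_rotvec(rv*k/n)*T,2)
    return q
def trial(i):
    r=np.random.default_rng(i);w=[];q=q0
    for k in range(r.integers(1,4)):
        ang=r.uniform(.0,1.0)*(r.random()<.6);t=r.uniform(0,6.28)
        P1=np.array([r.uniform(.25,.75),r.uniform(-.45,.3),r.uniform(.33,.6)]);az=r.uniform(-30,150)
        T1=R.from_rotvec(ang*np.array([np.cos(t),np.sin(t),0]))*down(az);q=seg(q,P1,T1,12);w.append((P1.round(3),round(az),round(np.degrees(ang)),round(np.degrees(t))))
    q=seg(q,G,down(60),12);P,T=chain(q,p,s)
    e=np.linalg.norm(P-G)+np.linalg.norm((down(60)*T.inv()).as_rotvec())*.3
    return e, -min(np.min(q-lo),np.min(hi-q)),len(w),w,np.degrees(q).round(0)
if __name__=='__main__':
    with Pool() as o: L=[t for t in o.imap_unordered(trial,range(800),8) if t[0]<.01]
    L.sort(key=lambda t:(t[2],t[1]))
    print(len(L))
    for t in L[:3]+sorted(L,key=lambda t:t[1])[:3]: print(t)
E
nproc; time timeout 500 env OMP_NUM_THREADS=1 python3 search.py
```

```text
4
194
(np.float64(2.401175372766396e-06), np.float64(-0.5740123241065718), 1, [(array([ 0.583, -0.146,  0.579]), 60, 56, 81)], array([ -7.,  22., -17.,  77.,   6.,  81., -54.]))
(np.float64(1.8895453613025822e-05), np.float64(-0.5521120131254038), 1, [(array([ 0.705, -0.008,  0.481]), 19, 45, 104)], array([  6.,  25., -37.,  77.,  15.,  83., -60.]))
(np.float64(4.41955582107848e-06), np.float64(-0.5518153506093462), 1, [(array([ 0.554, -0.169,  0.583]), 12, 51, 85)], array([  6.,  25., -37.,  77.,  15.,  83., -60.]))
(np.float64(5.440159387258153e-06), np.float64(-0.5789437129760593), 3, [(array([0.322, 0.263, 0.495]), 64, 31, 240), (array([ 0.314, -0.405,  0.466]), 75, 2, 174), (array([0.644, 0.015, 0.354]), 75, 48, 19)], array([-19.,  22.,   1.,  77.,  -0.,  81., -48.]))
(np.float64(8.761655496333116e-06), np.float64(-0.5784609015895952), 3, [(array([ 0.745, -0.163,  0.6  ]), 134, 33, 104), (array([ 0.293, -0.329,  0.453]), 52, 9, 36), (array([ 0.605, -0.353,  0.57 ]), 108, 0, 339)], array([-14.,  22.,  -6.,  77.,   2.,  81., -50.]))
(np.float64(2.401175372766396e-06), np.float64(-0.5740123241065718), 1, [(array([ 0.583, -0.146,  0.579]), 60, 56, 81)], array([ -7.,  22., -17.,  77.,   6.,  81., -54.]))
real	0m10.891s
user	0m41.124s
sys	0m0.085s
```

A single tilted waypoint frees the elbow according to the model. I'll work out the rows for it.

```bash
cat > rows.py <<'E'
from search import *
def rows(P1,T1,n):
    st=env.get_state();P=st['position'];T=R.from_rotvec(st['orientation']);P1=np.array(P1)
    rv=(T1*T.inv()).as_rotvec();w=np.degrees(T.inv().apply(rv))/n
    print('turn per row',w.round(2))
    for k in range(n):
        Tk=R.from_rotvec(rv*k/n)*T;print((Tk.inv().apply((P1-P)/n)*100).round(2).tolist())
E
python3 - <<'E'
from rows import *
T1=R.from_rotvec(np.radians(56)*np.array([np.cos(np.radians(81)),np.sin(np.radians(81)),0]))*down(60)
rows([.583,-.146,.579],T1,9)
E
```

```text
turn per row [ 6.34 -2.85 -0.76]
[0.12, 1.69, -2.39]
[-0.02, 1.42, -2.56]
[-0.17, 1.13, -2.7]
[-0.32, 0.82, -2.79]
[-0.47, 0.5, -2.85]
[-0.61, 0.18, -2.86]
[-0.75, -0.15, -2.82]
[-0.89, -0.47, -2.75]
[-1.02, -0.78, -2.63]
```

Call:
{"fn": "step_arm", "kwargs": {"targets": [0.12,1.69,-2.39,6.34,-2.85,-0.76,0,0,1.42,-2.56,6.34,-2.85,-0.76,0,-0.17,1.13,-2.7,6.34,-2.85,-0.76,0,-0.32,0.82,-2.79,6.34,-2.85,-0.76,0,-0.47,0.5,-2.85,6.34,-2.85,-0.76,0,-0.61,0.18,-2.86,6.34,-2.85,-0.76,0,-0.75,-0.15,-2.82,6.34,-2.85,-0.76,0,-0.89,-0.47,-2.75,6.34,-2.85,-0.76,0,-1.02,-0.78,-2.63,6.34,-2.85,-0.76,0,0,0,0,0,0,0,0]}}

```text
time: 45.68
position: [0.2529, -0.1353, 0.4624]
orientation: [-2.379, -1.401, 0.76]
wrist_force: [-0.1, -0.4, -0.8]
grip_width: 0.0853
grasp_force: 0.0
```

```bash
python3 - <<'E'
from rows import *
from h import say
s_=say();q=s_['joints'];print(np.degrees(q).round(0))
q1=seg(q,G,down(60),12);print(np.degrees(q1).round(0),chain(q1,p,s)[0])
rows(G,down(60),10)
E
```

```text
t 45.67 p [ 0.2529 -0.1353  0.4624] x [ 0.393  0.87  -0.298] y [ 0.724 -0.492 -0.482] z [-0.567 -0.027 -0.824] F [-0.1 -0.4 -0.8] w 0.0853 g 0.0
[120. -28. -78.  95.  -1. 114.  20.]
[119. -28. -78.  84. -42.  89. -16.] [ 0.55477458 -0.06632838  0.49129368]
turn per row [-2.92  1.84  0.09]
[4.6, 1.83, -1.13]
[4.63, 1.87, -0.88]
[4.66, 1.9, -0.64]
[4.68, 1.92, -0.39]
[4.69, 1.93, -0.14]
[4.69, 1.92, 0.11]
[4.69, 1.9, 0.36]
[4.68, 1.87, 0.6]
[4.66, 1.82, 0.85]
[4.63, 1.77, 1.09]
```

```bash
cat > search2.py <<'E'
from sim import *
from multiprocessing import Pool
import sys
q0=np.clip(env.get_state()['joints'],lo,hi)
def down(az): A=np.radians(az);return R.from_matrix(np.array([[np.cos(A),np.sin(A),0],[np.sin(A),-np.cos(A),0],[0,0,-1]]))
G=np.array([.6295,.1775,.33])
def seg(q,P1,T1):
    P,T=chain(q,p,s);rv=(T1*T.inv()).as_rotvec();n=int(max(np.linalg.norm(P1-P)/.03,np.linalg.norm(rv)/.12))+1;m=0
    for k in range(1,n+1):
        a,b=P+(P1-P)*k/n,R.from_rotvec(rv*k/n)*T;o=q;q=step(q,a,b,3);x,y=chain(q,p,s)
        m=max(m,np.linalg.norm(x-a)+.3*np.linalg.norm((y*b.inv()).as_rotvec()),(np.abs(q-o).max()>.25)*1.)
        if m>.006: break
    return q,m
def trial(i):
    r=np.random.default_rng(i);w=[];q=q0
    for k in range(r.integers(1,5)):
        ok=0
        for _ in range(12):
            ang=r.uniform(0,1.1)*(r.random()<.7);t=r.uniform(0,6.28);P,T=chain(q,p,s)
            P1=np.clip(P+r.uniform(-.25,.25,3),[.15,-.5,.36],[.75,.3,.75]);az=r.uniform(-90,200)
            T1=R.from_rotvec(ang*np.array([np.cos(t),np.sin(t),0]))*down(az);qn,m=seg(q,P1,T1)
            if m<.006: ok=1;break
        if not ok: return None
        q=qn;w.append((P1.round(3).tolist(),round(az),round(np.degrees(ang)),round(np.degrees(t)),np.degrees(q).round().tolist()))
        qn,m=seg(q,G,down(60))
        if m<.006: return len(w),-min(np.min(qn-lo),np.min(hi-qn)),w,np.degrees(qn).round(0)
if __name__=='__main__':
    with Pool() as o: L=[t for t in o.imap_unordered(trial,range(1500),8) if t]
    L.sort(key=lambda t:t[:2]);print(len(L))
    for t in L[:4]: print(t)
E
timeout 400 env OMP_NUM_THREADS=1 python3 search2.py
```

```text
647
(1, np.float64(-0.5416803095098857), [([0.397, 0.068, 0.443], 186, 24, 24, [70.0, 1.0, -69.0, 95.0, -21.0, 96.0, 97.0])], array([  9.,  27., -43.,  77.,  18.,  83., -62.]))
(1, np.float64(-0.5403806807789582), [([0.293, 0.048, 0.36], 169, 55, 37, [76.0, 22.0, -78.0, 113.0, -22.0, 95.0, 75.0])], array([ 10.,  27., -43.,  77.,  18.,  83., -63.]))
(1, np.float64(-0.5398319133889986), [([0.371, 0.072, 0.432], 172, 27, 35, [75.0, 4.0, -78.0, 97.0, -19.0, 98.0, 79.0])], array([ 10.,  27., -44.,  77.,  18.,  83., -63.]))
(1, np.float64(-0.5395577711264825), [([0.15, 0.089, 0.36], 175, 44, 82, [62.0, -12.0, -66.0, 122.0, -14.0, 108.0, 87.0])], array([ 10.,  27., -44.,  77.,  18.,  83., -63.]))
```

```bash
sed -i 's/from search import/from search2 import/' rows.py; python3 - <<'E'
from rows import *
t=np.radians(24);T1=R.from_rotvec(np.radians(24)*np.array([np.cos(t),np.sin(t),0]))*down(186)
rows([.397,.068,.443],T1,14)
E
```

```text
turn per row [-2.94  0.49 -9.1 ]
[1.71, 0.1, -0.51]
[1.67, 0.39, -0.48]
[1.59, 0.68, -0.44]
[1.47, 0.94, -0.38]
[1.3, 1.18, -0.32]
[1.1, 1.38, -0.24]
[0.87, 1.55, -0.16]
[0.61, 1.68, -0.07]
[0.34, 1.75, 0.02]
[0.06, 1.78, 0.12]
[-0.23, 1.76, 0.21]
[-0.5, 1.69, 0.29]
[-0.76, 1.57, 0.37]
[-1.0, 1.41, 0.44]
```

Call:
{"fn": "step_arm", "kwargs": {"targets": [1.71,0.1,-0.51,-2.94,0.49,-9.1,0,1.67,0.39,-0.48,-2.94,0.49,-9.1,0,1.59,0.68,-0.44,-2.94,0.49,-9.1,0,1.47,0.94,-0.38,-2.94,0.49,-9.1,0,1.3,1.18,-0.32,-2.94,0.49,-9.1,0,1.1,1.38,-0.24,-2.94,0.49,-9.1,0,0.87,1.55,-0.16,-2.94,0.49,-9.1,0]}}

```text
time: 46.55
position: [0.3265, -0.0322, 0.4538]
orientation: [-1.338, -2.557, 0.115]
wrist_force: [-0.4, 0.6, -0.6]
grip_width: 0.0856
grasp_force: 0.0
```

Call:
{"fn": "step_arm", "kwargs": {"targets": [0.61,1.68,-0.07,-2.94,0.49,-9.1,0,0.34,1.75,0,-2.94,0.49,-9.1,0,0.06,1.78,0.12,-2.94,0.49,-9.1,0,-0.23,1.76,0.21,-2.94,0.49,-9.1,0,-0.5,1.69,0.29,-2.94,0.49,-9.1,0,-0.76,1.57,0.37,-2.94,0.49,-9.1,0,-1,1.41,0.44,-2.94,0.49,-9.1,0,0,0,0,0,0,0,0]}}

```text
time: 47.55
position: [0.3976, 0.0686, 0.444]
orientation: [0.156, -2.931, -0.585]
wrist_force: [0.7, -1.1, 0.4]
grip_width: 0.0854
grasp_force: 0.0
```

```bash
python3 - <<'E'
from rows import *
from h import say
q=say()['joints'];print(np.degrees(q).round(0))
q1,m=seg(q,G,down(60));print(m,np.degrees(q1).round(0))
rows(G,down(60),14)
E
```

```text
t 47.55 p [0.3976 0.0686 0.444 ] x [-0.984 -0.13   0.125] y [-0.072  0.919  0.388] z [-0.166  0.373 -0.913] F [ 0.7 -1.1  0.4] w 0.0854 g 0.0
[ 68.  -2. -63.  94. -23.  98. 100.]
2.1334905923540072e-07 [ 10.  27. -44.  77.  18.  83. -63.]
turn per row [ 0.33 -2.09  8.85]
[-1.83, 0.28, 0.76]
[-1.74, 0.56, 0.82]
[-1.6, 0.82, 0.88]
[-1.42, 1.06, 0.93]
[-1.21, 1.27, 0.97]
[-0.96, 1.44, 1.0]
[-0.69, 1.58, 1.02]
[-0.4, 1.67, 1.03]
[-0.1, 1.71, 1.03]
[0.2, 1.71, 1.02]
[0.5, 1.66, 1.0]
[0.79, 1.57, 0.97]
[1.05, 1.43, 0.92]
[1.29, 1.26, 0.87]
```

The arm now tracks the model and has left its joint limits. On to the handle.

Call:
{"fn": "step_arm", "kwargs": {"targets": [-1.83,0.28,0.76,0.33,-2.09,8.85,0,-1.74,0.56,0.82,0.33,-2.09,8.85,0,-1.6,0.82,0.88,0.33,-2.09,8.85,0,-1.42,1.06,0.93,0.33,-2.09,8.85,0,-1.21,1.27,0.97,0.33,-2.09,8.85,0,-0.96,1.44,1,0.33,-2.09,8.85,0,-0.69,1.58,1.02,0.33,-2.09,8.85,0]}}

```text
time: 48.42
position: [0.5137, 0.122, 0.387]
orientation: [-1.479, -2.653, -0.347]
wrist_force: [0.5, 0.4, 0.0]
grip_width: 0.0854
grasp_force: 0.0
```

Call:
{"fn": "step_arm", "kwargs": {"targets": [-0.4,1.67,1.03,0.33,-2.09,8.85,0,-0.1,1.71,1.03,0.33,-2.09,8.85,0,0.2,1.71,1.02,0.33,-2.09,8.85,0,0.5,1.66,1,0.33,-2.09,8.85,0,0.79,1.57,0.97,0.33,-2.09,8.85,0,1.05,1.43,0.92,0.33,-2.09,8.85,0,1.29,1.26,0.87,0.33,-2.09,8.85,0,0,0,0,0,0,0,0]}}

```text
time: 49.42
position: [0.6293, 0.1775, 0.3291]
orientation: [2.721, 1.569, -0.001]
wrist_force: [-0.0, -0.6, -0.5]
grip_width: 0.0855
grasp_force: 0.0
```

```bash
python3 - <<'E'
from h import *
full([.6295,.1775,.208],60);s=env.get_state()
im=env.grab_frame('wrist')[:,:,::-1].copy();cv2.imwrite('pics/w12.png',im)
print(proj('wrist',[[.6295,.1775,.255],[.6295,.1775,.19],[.652,.047,.2]],s).round(1).tolist())
E
```

```text
t 49.42 p [0.6293 0.1775 0.3291] x [ 0.501  0.866 -0.001] y [ 0.866 -0.501  0.   ] z [-0.    -0.001 -1.   ] F [-0.  -0.6 -0.5] w 0.0855 g 0.0
q [ 13.5  26.3 -48.9  78.2  19.6  84.2 -64.4]
turn [ 0.02  0.07 -0.05] shift after [1.000e-02 2.000e-02 1.211e+01] shift before [ 0.02  0.02 12.11]
[[319.9, 212.1], [320.0, 187.5], [399.1, 281.7]]
```

View pics/w12.png

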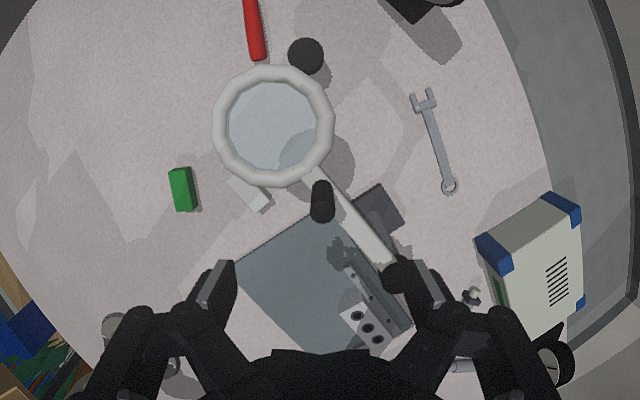

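The handle stands at (322,200), centred between the open jaws. Down and grip.

Call:
{"fn": "step_arm", "kwargs": {"targets": [0,0,4,0,0,0,0,0,0,5,0,0,0,0,0,0,3.1,0,0,0,0,0,0,0,0,0,0,1,0,0,0,0,0,0,1,0,0,0,0,0,0,1,0,0,0,0,0,0,1,0,0,0,0,0,0,1]}}

```text
time: 50.48
position: [0.6302, 0.1767, 0.2106]
orientation: [2.718, 1.568, 0.004]
wrist_force: [0.4, -1.8, 7.6]
grip_width: 0.0192
grasp_force: 39.4
```

```bash
python3 - <<'E'
from rows import *
from h import say
st=say();h=np.array([.652,.047]);v=st['position'][:2]-h;r=np.hypot(*v);a0=np.degrees(np.arctan2(v[1],v[0]));print(r,a0)
T0=R.from_rotvec(st['orientation']);n=14;step_a=(240.6-a0)/n;print(step_a)
for tot in(0,40,80):
    q=np.clip(st['joints'],lo,hi);m=0
    for k in range(1,n+1):
        a=np.radians(a0+step_a*k);P=np.r_[h+r*np.array([np.cos(a),np.sin(a)]),st['position'][2]];b=R.from_euler('z',tot*k/n,degrees=True)*T0
        q=step(q,P,b,3);x,_=chain(q,p,s);m=max(m,np.linalg.norm(x-P))
    print(tot,m,np.degrees(q).round(0),'margin',min(np.min(q-lo),np.min(hi-q)))
# rows with fixed yaw
for k in range(n):
    a=np.radians([a0+step_a*k,a0+step_a*(k+1)]);d=r*np.array([np.cos(a[1])-np.cos(a[0]),np.sin(a[1])-np.sin(a[0]),0]);print((T0.inv().apply(d)*100).round(2)[:2].tolist())
E
```

```text
t 50.48 p [0.6302 0.1767 0.2106] x [0.5   0.866 0.001] y [ 0.866 -0.5    0.004] z [ 0.004 -0.002 -1.   ] F [ 0.4 -1.8  7.6] w 0.0192 g 39.4
0.13155411948041942 99.54296296826188
10.07550264512415
0 5.008200921895134e-09 [ 39.  24. -48.  98.  19.  66. -44.] margin 0.5344900509441366
40 6.215045114018065e-09 [ 45.  28. -58.  98.  25.  68. -10.] margin 0.3512536943587057
80 7.71820917764922e-09 [ 50.  34. -69.  98.  33.  72.  23.] margin 0.15763061565880876
[-1.62, -1.64]
[-1.89, -1.34]
[-2.09, -0.99]
[-2.23, -0.6]
[-2.3, -0.2]
[-2.3, 0.2]
[-2.23, 0.6]
[-2.09, 0.98]
[-1.89, 1.33]
[-1.63, 1.64]
[-1.31, 1.9]
[-0.96, 2.1]
[-0.58, 2.24]
[-0.18, 2.3]
```

Fixed yaw works, since the round stem can turn in the pads. I'll swing back.

Call:
{"fn": "step_arm", "kwargs": {"targets": [-1.62,-1.64,0,0,0,0,1,-1.89,-1.34,0,0,0,0,1,-2.09,-0.99,0,0,0,0,1,-2.23,-0.6,0,0,0,0,1,-2.3,-0.2,0,0,0,0,1,-2.3,0.2,0,0,0,0,1,-2.23,0.6,0,0,0,0,1]}}

```text
time: 51.35
position: [0.5222, 0.0728, 0.2105]
orientation: [2.718, 1.576, 0.01]
wrist_force: [0.2, 2.0, 3.6]
grip_width: 0.0188
grasp_force: 40.9
```

Call:
{"fn": "step_arm", "kwargs": {"targets": [-2.09,0.98,0,0,0,0,1,-1.89,1.33,0,0,0,0,1,-1.63,1.64,0,0,0,0,1,-1.31,1.9,0,0,0,0,1,-0.96,2.1,0,0,0,0,1,-0.58,2.24,0,0,0,0,1,-0.18,2.3,0,0,0,0,1,0,0,0,0,0,0,1,0,0,0,0,0,0,1]}}

```text
time: 52.48
position: [0.5805, -0.0863, 0.2067]
orientation: [2.719, 1.544, -0.039]
wrist_force: [-11.8, -27.4, 2.7]
grip_width: 0.0005
grasp_force: 0.0
```

```bash
python3 - <<'E'
from h import *
s=say();h=np.array([.652,.047]);v=s['position'][:2]-h;a=np.degrees(np.arctan2(v[1],v[0]))%360;print(np.hypot(*v),a,'lens at',h+.205*np.array([np.cos(np.radians(a)),np.sin(np.radians(a))]))
E
```

```text
t 52.48 p [ 0.5805 -0.0863  0.2067] x [ 0.512  0.858 -0.029] y [ 0.859 -0.512  0.001] z [-0.014 -0.025 -1.   ] F [-11.8 -27.4   2.7] w 0.0005 g 0.0
0.1512990002299106 241.787383464679 lens at [ 0.55508731 -0.13364587]
```

The grip slackened, as the task warned it might, and the fingers slipped off outside the stem. I'll back off outwards, rise and look.

Call:
{"fn": "step_arm", "kwargs": {"targets": [-0.8,0,0,0,0,0,1,-0.6,0,0,0,0,0,1,0,0,-3,0,0,0,1,0,0,-5,0,0,0,0.3,0,0,-4,0,0,0,0,0,0,0,0,0,0,0,0,0,0,0,0,0,0]}}

```text
time: 53.35
position: [0.5789, -0.0793, 0.3285]
orientation: [2.719, 1.57, -0.001]
wrist_force: [0.1, -0.4, -0.3]
grip_width: 0.0723
grasp_force: 0.0
```

```bash
python3 - <<'E'
from h import *
s=say()
im=env.grab_frame('wrist')[:,:,::-1].copy();t=env.grab_frame('top')[:,:,::-1].copy()
h=np.array([.652,.047])
for a in(200,210,220,230,235,240,245): print(a,proj('wrist',[*(h+.13*np.array([np.cos(np.radians(a)),np.sin(np.radians(a))])),.255],s).round(0))
cv2.imwrite('pics/z13.png',np.vstack([im,cv2.resize(t[170:270,290:510],(640,200))]))
E
```

```text
t 53.35 p [ 0.5789 -0.0793  0.3285] x [ 0.5    0.866 -0.001] y [ 0.866 -0.5    0.001] z [ 0.    -0.002 -1.   ] F [ 0.1 -0.4 -0.3] w 0.0723 g 0.0
200 [[207. 153.]]
210 [[231. 170.]]
220 [[259. 182.]]
230 [[289. 190.]]
235 [[304. 191.]]
240 [[320. 192.]]
245 [[335. 191.]]
```

View pics/z13.png

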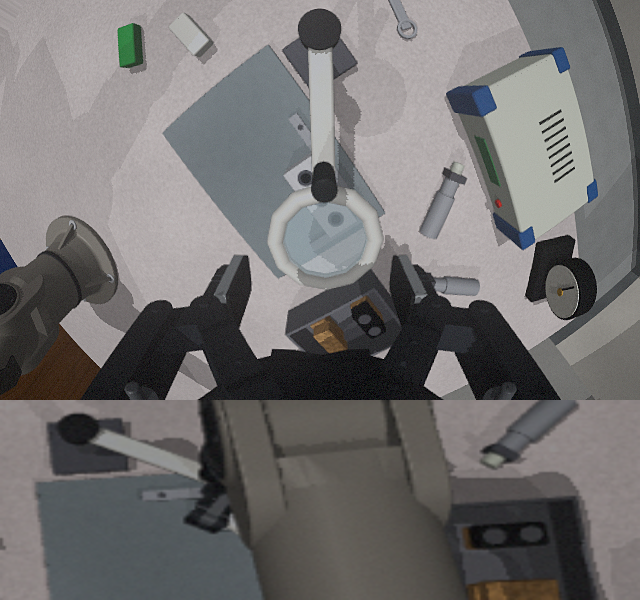

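The handle top sits at (324,192), which is about 241.3° against the 240.6° target, so the lens should be about 3 mm from centre. I'll move the arm aside and check the top view.

Call:
{"fn": "step_arm", "kwargs": {"targets": [3,-1.7,0,0,0,0,0,4.5,-2.6,0,0,0,0,0,4.5,-2.6,0,0,0,0,0,4.5,-2.6,0,0,0,0,0,4,-2.3,0,0,0,0,0,0,0,0,0,0,0,0,0,0,0,0,0,0,0]}}

```text
time: 54.32
position: [0.5794, 0.1561, 0.3275]
orientation: [2.719, 1.569, -0.003]
wrist_force: [0.2, -0.8, -0.8]
grip_width: 0.0855
grasp_force: 0.0
```

```bash
python3 - <<'E'
from h import *
s=say()
t=env.grab_frame('top')[:,:,::-1].copy();h=np.array([.652,.047])
print('lens0,block',proj('top',[[.5512,-.1318,.19],[.5512,-.1318,.048],[*(h+.13*np.array([np.cos(np.radians(241.3)),np.sin(np.radians(241.3))])),.255]]).round(1))
cv2.imwrite('pics/z14.png',cv2.resize(t[165:295,290:510],(800,473),interpolation=2))
E
```

```text
t 54.33 p [0.5794 0.1561 0.3275] x [ 0.5    0.866 -0.003] y [ 0.866 -0.5    0.001] z [-0.001 -0.003 -1.   ] F [ 0.2 -0.8 -0.8] w 0.0855 g 0.0
lens0,block [[387.  221.8]
 [380.3 224.3]
 [363.1 204.6]]
```

View pics/z14.png

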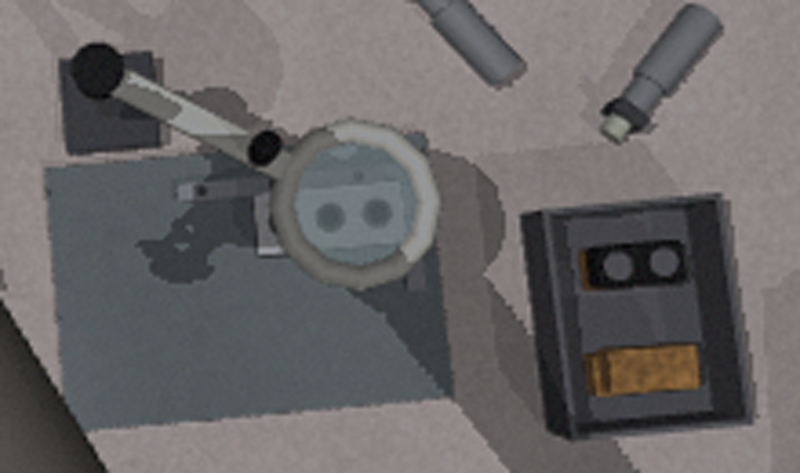

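Lens centre reads (387.8,221.3) against the predicted (387,221.8). The block's ports are where expected and all pieces are in the bin. Handing in.

```bash
python3 -c "
from bench import env
print(env.hand_in())"
```

```text
the job is handed in; nothing more can be done
None
```

The job is handed in at about 54 s of the 208 s allowed, with no verdict returned: all four packing pieces are in the bin, the block is flush and square against both stops, and the lens is about 3 mm off the block's centre. The grip slackened during the swing back, but the magnifier still ended in place.

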